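# Clear the test bench: tip the offcuts into the scrap bin

## Robot

A 6-joint arm with a two-finger parallel gripper is mounted at the origin on the work surface. World frame = base frame: x ahead of the robot, y to its left, z up, the work surface at z = 0. Lengths are in m, angles in rad, forces in N, time in s.
With the tool pointing down it reaches from about 0.35 to 0.775 m from the base axis. Payload 5.5 kg.
Tool frame: the origin (TCP) lies at the very end of the fingers, on their centre line; the grasp point (between the pads) lies 19 mm behind it; z points along the fingers, y is the direction in which the jaws open and shut (so a half turn about z gives the same grasp; the last joint's range is limited). The gripper opens to 85 mm and grips with 20 to 120 N. Pads are 22 mm wide; open, the fingers measure 114 mm over their backs; the gripper's body (76 mm by 85 mm) begins 54 mm behind the grasp point. The pads swing forward as they close: fully open they stand 13 mm farther back than shut.
Start: joints at [1.182, 0.313, 0.046, 1.304, 0, 1.431], TCP at [0.142, 0.557, 0.196] pointing down, gripper open.
Joint ranges: [-2.76, 2.76], [-0.86, 1.69], [-1.03, 1.26], [-2.2, 2.34], [-1.47, 1.5], [-3.14, 3.14]. Speed limits (rad/s): [2.57, 2.57, 3.14, 3.14, 3.14, 3.14].

## Interface

Orientations are given as a unit quaternion [w, x, y, z].
In Python, from workcell import env gives the robot as it stands. The module is installed in compiled form; this text tells all that it offers.
- The arm moves only by the shell command python3 -m pendant 'ROWS' [FORCE]. ROWS is JSON, a list of rows, each an object with "fingers": the finger opening in mm, from 0 to 85.4; "delta_pos": the shift along the tool's x, y, z in mm, a list of three; "angular": the turn, a rotation vector about the tool's x, y, z in rad, a list of three. In form: [{"fingers": fingers, "delta_pos": [x, y, z], "angular": [ax, ay, az]}, ...]. A call has 1 to 12 rows; each row shifts and turns the commanded pose from where the row before left it, along the tool's axes as they then stand; what a row does not reach is not made up. A row lasts 1/10 s, in which the tool goes at most 50 mm and 8.59 degrees, less where a joint would pass 70% of its speed; a pose out of reach is approached as far as the arm can. A call is refused whole if a number of a shift passes 50 or a number of a turn 0.15, either way. A call with a gripper value outside its range is refused whole. The fingers move at their own pace and stop on an object; FORCE is the grip in N (left out, the last holds). Time passes only in rows, so rows that do not move let the fingers close. It gives the time, the measured TCP pose, the force and the opening at its end, in the units of the state.
- env.get_state(): the state, without advancing time (a new reading comes with each control period).
- env.read_camera(name): name is "scene" or "top" or "wrist"; returns the picture (480x640x3 uint8, blue, green, red); there is no depth.
- env.camera_params(name): a dict with "fx", "fy", "cx", "cy" (pixels), "view" (4x4, takes a point from world to camera coordinates). Camera axes: x right, y up, looking along -z (the intrinsics and any distortion apply to the point x, -y, -z); pixel columns grow to the right and rows downward; lengths in m; the calibration is good to about 2 mm. A picture is of the moment at which its call begins: read the wrist's pose just before it. camera_params takes no time and is no camera call; for the wrist camera it gives the pose at the moment of the call.
- env.hand_in(): hands the job in, once; it reports no verdict.
The state is a dict: "clock": time; "joint_pos": joint angles; "qvel": joint speeds; "tau": joint torques, N m; "tcp_pos": TCP position; "orientation": TCP orientation; "wrist_force": force on the tool from outside, world axes, zero at the start; "ft_torque": the same for the moment, N m; "finger_gap": finger opening in m.
Only numpy, scipy, OpenCV 4.12 (cv2) and the standard library are available. Lean on these libraries where they do the work, as an engineer would, in place of code of your own. Each camera call takes 0.05 s, during which the arm holds its last target. There are 200 camera calls.

## Task

Clear the offcuts off the test bench: gather every one that is there into the aluminium tip tray while the tray is down; then, with the bin's red shutter slid open, lift the tray by its handle until all the offcuts have slid into the scrap bin, lower the tray back to level and slide the shutter fully shut. Leave the good board, the screwdriver and the jar where they are.

Things in the scene. Friction and masses are not known exactly. Their poses are not given: they have to be found in the camera images.
- bin: grey open-topped scrap bin fixed to the bench, 250 (its x) x 170 (its y) x 90 mm high, walls 5 mm, origin under its centre. It carries the tip tray on its -y side (the side towards the offcuts) and a red shutter over its mouth. Its place and its yaw (up to 0.15 rad) change from start to start
- bin_in (a point): centre of the bin's inner floor (5 mm above the bench), axes as bin; the inside is 240 x 160 mm and 85 mm deep to the rim
- tray_floor (a point): centre of the upper face of the tip tray's floor, 104 mm above the bench when level; axes turn with the tray and match bin's when it is level. The aluminium tray is 240 (x) x 140 (y) mm, walls 4 mm thick and 38 mm high above the floor on three sides, open on the +y side, where it hinges at the bin's rim. Hinge axis: along the bin's x, 70 mm in +y from this point and 2 mm below it
- tray_handle (a point): middle of the tray's black round handle bar: 100 mm long along the bin's x, 14 mm thick, 50 mm out (-y) from the tray's end wall and 23 mm above the tray floor's face (127 mm above the bench), 188 mm in -y from the hinge axis and 25 mm above it. The bar can turn between pinching fingers as the tray is lifted
- tray (a joint): tilt of the tip tray, rad: 0 level (it rests there), grows to 1.45 as the handle is lifted up and over towards the bin (a right angle is 1.57); it swings freely and falls back under its own weight (450 g) when let go; about 1.2 rad empties it
- shutter_handle (a point): middle of the shutter's black round handle bar: 100 mm long along the bin's x, 14 mm thick, 40 mm above the red shutter plate's middle, about 134 mm above the bench; 57 mm in +y from the hinge axis when shut
- shutter (a joint): slide of the red shutter, m: 0 shut (covers the whole bin mouth), 0.13 fully open (slides to the bin's +y, away from the tray); its two guide rails, 96 mm high at the bin's x = +-131 mm, run on to the bin's y = +225 mm; it stays where it is left, friction about 1.5 N
- good_board: good green circuit-board panel, 130 x 90 x 10 mm, lying loose on the bench, origin under its centre; leave it alone. Beyond it, at world x over 0.76 m, stand a fixed acrylic test fixture (210 mm high) and a white tester box (50 mm high)
- screwdriver: screwdriver, red handle, lying loose on the bench to the right (-y) of the offcuts; leave it alone
- jar: jar 60 mm across and 80 mm high with a lid, loose on the bench, origin under its centre; leave it alone
- offcut1: offcut, may be absent: a stack of green circuit-board rails with gold stripes, 80 x 30 x 26 mm (its x, y, z), 55 to 130 g, origin at its centre; lies on its largest face on the bench at the start
- offcut2: offcut, may be absent: a stack of green circuit-board rails with gold stripes, 90 x 28 x 24 mm (its x, y, z), 55 to 130 g, origin at its centre; lies on its largest face on the bench at the start
- offcut3: offcut, may be absent: a milky clear acrylic block, 70 x 34 x 28 mm (its x, y, z), 55 to 130 g, origin at its centre; lies on its largest face on the bench at the start
- offcut4: offcut, may be absent: a milky clear acrylic block, 80 x 32 x 26 mm (its x, y, z), 55 to 130 g, origin at its centre; lies on its largest face on the bench at the start
- offcut5: offcut, may be absent: a tan board block with a dark mid-line, 85 x 30 x 28 mm (its x, y, z), 55 to 130 g, origin at its centre; lies on its largest face on the bench at the start
- offcut6: offcut, may be absent: a dark steel heat-sink block with black grooves on top, 70 x 34 x 28 mm (its x, y, z), 55 to 130 g, origin at its centre; lies on its largest face on the bench at the start

How it is judged:
On the way, in this order (a step that is already met when the one before it is completed fails the run):
1. all offcuts that are present lie in the tip tray at one time, the tray down (value of joint tray below 0.1 rad and x of offcut1 in the frame of tray_floor between -0.118 and 0.118 m and y of offcut1 in the frame of tray_floor between -0.07 and 0.07 m and z of offcut1 in the frame of tray_floor between 0 and 0.065 m and x of offcut2 in the frame of tray_floor between -0.118 and 0.118 m and y of offcut2 in the frame of tray_floor between -0.07 and 0.07 m and z of offcut2 in the frame of tray_floor between 0 and 0.065 m and x of offcut3 in the frame of tray_floor between -0.118 and 0.118 m and y of offcut3 in the frame of tray_floor between -0.07 and 0.07 m and z of offcut3 in the frame of tray_floor between 0 and 0.065 m and x of offcut4 in the frame of tray_floor between -0.118 and 0.118 m and y of offcut4 in the frame of tray_floor between -0.07 and 0.07 m and z of offcut4 in the frame of tray_floor between 0 and 0.065 m and x of offcut5 in the frame of tray_floor between -0.118 and 0.118 m and y of offcut5 in the frame of tray_floor between -0.07 and 0.07 m and z of offcut5 in the frame of tray_floor between 0 and 0.065 m and x of offcut6 in the frame of tray_floor between -0.118 and 0.118 m and y of offcut6 in the frame of tray_floor between -0.07 and 0.07 m and z of offcut6 in the frame of tray_floor between 0 and 0.065 m), for 0.2 s.
2. the tray is being tipped (over 0.3 rad) with the shutter open (over 80 mm) (value of joint tray above 0.3 rad and value of joint shutter above 0.08 m), for 0.05 s.
3. all offcuts that are present lie in the scrap bin (x of offcut1 in the frame of bin_in between -0.122 and 0.122 m and y of offcut1 in the frame of bin_in between -0.082 and 0.082 m and z of offcut1 in the frame of bin_in between 0 and 0.085 m and x of offcut2 in the frame of bin_in between -0.122 and 0.122 m and y of offcut2 in the frame of bin_in between -0.082 and 0.082 m and z of offcut2 in the frame of bin_in between 0 and 0.085 m and x of offcut3 in the frame of bin_in between -0.122 and 0.122 m and y of offcut3 in the frame of bin_in between -0.082 and 0.082 m and z of offcut3 in the frame of bin_in between 0 and 0.085 m and x of offcut4 in the frame of bin_in between -0.122 and 0.122 m and y of offcut4 in the frame of bin_in between -0.082 and 0.082 m and z of offcut4 in the frame of bin_in between 0 and 0.085 m and x of offcut5 in the frame of bin_in between -0.122 and 0.122 m and y of offcut5 in the frame of bin_in between -0.082 and 0.082 m and z of offcut5 in the frame of bin_in between 0 and 0.085 m and x of offcut6 in the frame of bin_in between -0.122 and 0.122 m and y of offcut6 in the frame of bin_in between -0.082 and 0.082 m and z of offcut6 in the frame of bin_in between 0 and 0.085 m), for 0.2 s.
At the end, for the whole second after the job is handed in: every offcut present is at rest inside the scrap bin, below its rim; the tray is back level (within 0.05 rad); the shutter is shut to within 10 mm (all of step 3 and value of joint tray below 0.05 rad and value of joint shutter below 0.01 m and linear speed of each of offcut1, offcut2, offcut3, offcut4, offcut5, offcut6 below 0.05 m/s); the robot touches nothing.
It fails at once if the good board moved by more than 30 mm (distance of good_board from where it was at the start of the episode above 0.03 m).
It fails at once if the screwdriver moved by more than 30 mm (distance of screwdriver from where it was at the start of the episode above 0.03 m).
It fails at once if the jar moved by more than 30 mm (distance of jar from where it was at the start of the episode above 0.03 m).
Of offcut1, offcut2, offcut3, offcut4, offcut5, offcut6 only 4 to 6 are there at a start; the rules pass over those that are not, and their reading is None.
At some moment in a run one of offcut1, offcut2, offcut3, offcut4, offcut5, offcut6 may be knocked a few centimetres aside while the robot is not near it.
Once in a run the grip may slacken for a moment while it holds something.
It also fails if it takes over 208 s, if anything falls off the work surface, if the arm or the gripper's body presses on something with over 40 N, if the wrist force passes 120 N, or if a joint passes its speed limit or range.

## Working session

There is one attempt and no reset: what is moved stays moved. The work goes in short steps, Python scripts to look and compute and a shell command to move; the robot and the scene stay as the last step left them, time stands still between calls to the robot, and variables do not carry over. Pictures are saved under pics/ and viewed, about 12 in all and at most 16, crops included, and the job is handed in when it is done.

```bash
ls; mkdir -p pics; python3 - <<'E'
from workcell import env
import cv2
s=env.get_state();print(s)
for n in("top","scene"):
    im=env.read_camera(n);cv2.imwrite(f"pics/{n}0.png",im)
    p=env.camera_params(n);print(n,p)
E
```

```text
pics
{'clock': 0.0, 'joint_pos': array([ 1.18238263e+00,  3.13993869e-01,  4.49641900e-02,  1.30361775e+00,
       -1.55456828e-06,  1.43118751e+00]), 'qvel': array([ 0.00039046,  0.00042196,  0.00078582,  0.000298  , -0.00183845,
       -0.00102293]), 'tau': array([ 5.11730195e-04, -4.80630362e+01,  2.98530149e+01,  1.94005662e-02,
       -5.91587263e-05, -1.52090240e-05]), 'tcp_pos': array([0.14138015, 0.55673835, 0.19510662]), 'orientation': array([-2.40776313e-04,  1.24081759e-01,  9.92271566e-01, -8.93682891e-04]), 'wrist_force': array([-0.38358068,  0.40300472,  0.8470588 ]), 'ft_torque': array([-0.00995716,  0.0018144 , -0.04514136]), 'finger_gap': 0.08572486317854494}
top {'fx': 533.111376806055, 'fy': 533.111376806055, 'cx': 313.28354637602615, 'cy': 238.02495324017946, 'view': array([[-0.0053302 , -0.99975676, -0.02140098, -0.07519752],
       [ 0.98880228, -0.00846114,  0.14899148, -0.57595329],
       [-0.14913632, -0.02036719,  0.98860687, -1.17353641],
       [ 0.        ,  0.        ,  0.        ,  1.        ]])}
scene {'fx': 461.7840908287147, 'fy': 461.7840908287147, 'cx': 321.0243832876783, 'cy': 242.32909812971565, 'view': array([[-0.61592909,  0.78764868,  0.01552162,  0.42035466],
       [-0.62632651, -0.50153842,  0.59680341,  0.21107341],
       [ 0.47785611,  0.35786698,  0.80223735, -1.31533228],
       [ 0.        ,  0.        ,  0.        ,  1.        ]])}
```

View pics/top0.png

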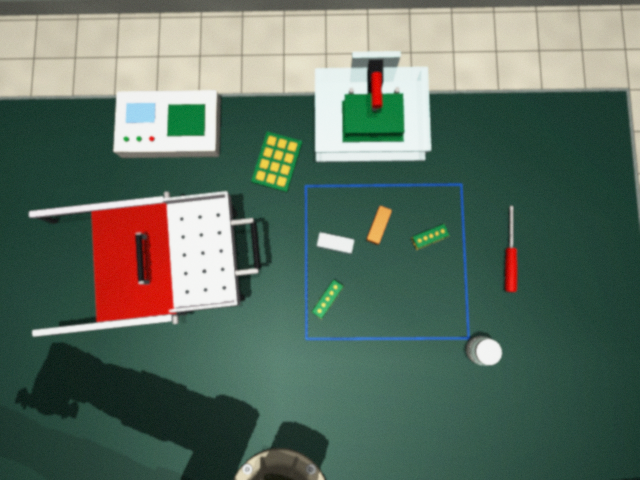

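View pics/scene0.png

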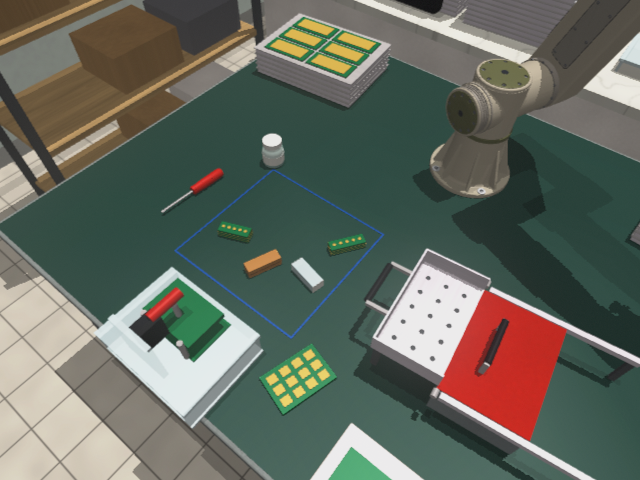

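Both pictures show four offcuts: greens at top-view (328,299) and (430,237), a white one at (336,242) and a tan one at (379,225). The bin is on the left with its tray handle at about (255,246) and shutter handle at (143,258).

```bash
cat > h.py <<'E'
from workcell import env
import cv2, numpy as np
from scipy.spatial.transform import Rotation as R
def ray(n,uv,z,p=None):
    p=p or env.camera_params(n);V=p["view"];Rm=V[:3,:3];c=-Rm.T@V[:3,3]
    uv=np.atleast_2d(np.array(uv,float))
    d=np.c_[(uv[:,0]-p["cx"])/p["fx"],-(uv[:,1]-p["cy"])/p["fy"],-np.ones(len(uv))]@Rm
    t=(z-c[2])/d[:,2];return c+d*t[:,None]
def proj(n,P,p=None):
    p=p or env.camera_params(n);V=p["view"];q=np.atleast_2d(P)@V[:3,:3].T+V[:3,3]
    return np.c_[p["cx"]+p["fx"]*q[:,0]/-q[:,2],p["cy"]-p["fy"]*q[:,1]/-q[:,2]]
def rect(n,mask,z,box=None,p=None,amin=80):
    """blobs -> (centre x,y, long, short, yaw of long side) on plane z"""
    out=[];cs,_=cv2.findContours(mask.astype(np.uint8),cv2.RETR_EXTERNAL,cv2.CHAIN_APPROX_NONE)
    for c in cs:
        if cv2.contourArea(c)<amin: continue
        w=ray(n,c[:,0],z,p)[:,:2]*1000
        (cx,cy),(a,b),th=cv2.minAreaRect(w.astype(np.float32))
        th=np.radians(th)
        if a<b:a,b,th=b,a,th+np.pi/2
        th=(th+np.pi/2)%np.pi-np.pi/2
        u=c[:,0].mean(0)
        out.append([u.round(),round(cx),round(cy),round(a),round(b),round(th,3)])
    return out
E
python3 - <<'E'
from h import *
im=cv2.imread("pics/top0.png");hsv=cv2.cvtColor(im,cv2.COLOR_BGR2HSV)
roi=np.zeros(im.shape[:2],bool);roi[190:335,310:460]=1
b,g,r=[im[...,i].astype(int) for i in range(3)]
bg=cv2.GaussianBlur(im,(0,0),2)
obj=roi&(im.max(2)>95)
obj=cv2.morphologyEx(obj.astype(np.uint8),cv2.MORPH_CLOSE,np.ones((3,3)))
for o in rect("top",obj,.026): print(o)
blk=(im.max(2)<45).astype(np.uint8)
for box,z in(((225,300,130,155),.134),((210,280,236,265),.127)):
    m=np.zeros_like(blk);y0,y1,x0,x1=box;m[y0:y1,x0:x1]=blk[y0:y1,x0:x1]
    for o in rect("top",m,z,amin=20): print("blk",o)
red=((r>130)&(g<60)&(b<60)).astype(np.uint8);red[:,300:]=0
for o in rect("top",red,.094): print("red",o)
wh=(im.min(2)>150).astype(np.uint8);wh[:,:165]=0;wh[:,242:]=0;wh[:180]=0
for o in rect("top",wh,.12): print("tray",o)
gb=((g>70)&(im[...,2]<400)).astype(np.uint8);gb[:,:250]=0;gb[:,303:]=0;gb[:130]=0;gb[195:]=0
for o in rect("top",gb,.01): print("board",o)
c=cv2.resize(cv2.convertScaleAbs(im[180:345,230:500],alpha=2.2),None,fx=2.9,fy=2.9)
cv2.imwrite("pics/c1.png",c)
E
```

```text
[array([378., 290.]), 478, -239, 336, 240, np.float64(1.566)]
[array([430., 237.]), 579, -348, 87, 35, np.float64(-1.161)]
[array([379., 224.]), 609, -231, 90, 34, np.float64(-0.385)]
blk [array([140., 257.]), 523, 286, 92, 9, np.float64(0.075)]
blk [array([244., 278.]), 480, 66, 23, 6, np.float64(1.564)]
blk [array([240., 248.]), 545, 73, 90, 21, np.float64(0.016)]
blk [array([255., 244.]), 552, 41, 101, 17, np.float64(0.072)]
blk [array([238., 214.]), 618, 79, 15, 13, np.float64(0.159)]
red [array([131., 262.]), 520, 318, 242, 166, np.float64(0.104)]
tray [array([201., 239.]), 545, 151, 259, 162, np.float64(0.08)]
board [array([276., 162.]), 766, 11, 160, 126, np.float64(-0.002)]
```

View pics/c1.png

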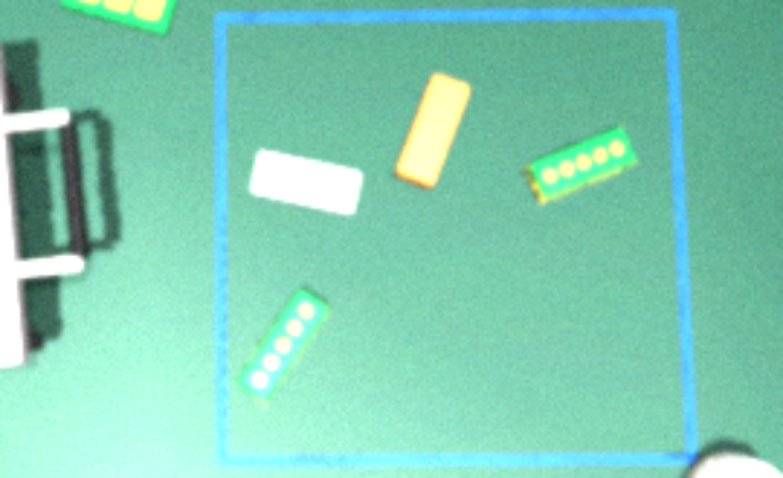

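The enhanced crop confirms four offcuts (white, tan, two green), with no dark block inside the blue square. I'll refine the masks next.

```bash
python3 - <<'E'
from h import *
im=cv2.imread("pics/top0.png")
b,g,r=[im[...,i].astype(int) for i in range(3)]
med=cv2.medianBlur(im,71).astype(int)
d=np.abs(im.astype(int)-med).max(2)
m=((d>30)&~((b>r+50)&(b>g+20))).astype(np.uint8);m[:195]=0;m[333:]=0;m[:,:309]=0;m[:,458:]=0
for o in rect("top",m,.026,amin=60): print(o)
for u,z in(((256.2,245.5),.127),((144,258),.134)): print(ray("top",[u],z).round(4))
blk=(im.max(2)<60)
# shutter bar: keep black on red, view stats
ys,xs=np.nonzero(blk[225:295,130:155]);print(xs.min()+130,xs.max()+130,ys.min()+225,ys.max()+225)
c=cv2.resize(im[180:345,25:285],None,fx=3,fy=3,interpolation=cv2.INTER_CUBIC);cv2.imwrite("pics/c2.png",c)
E
```

```text
[array([327., 299.]), 439, -110, 89, 27, np.float64(-0.6)]
[array([335., 242.]), 567, -129, 86, 38, np.float64(1.35)]
[array([429., 237.]), 578, -347, 85, 32, np.float64(-1.174)]
[array([379., 224.]), 609, -231, 92, 35, np.float64(-0.389)]
[[0.5477 0.0402 0.127 ]]
[[0.522  0.2763 0.134 ]]
136 143 235 279
```

View pics/c2.png

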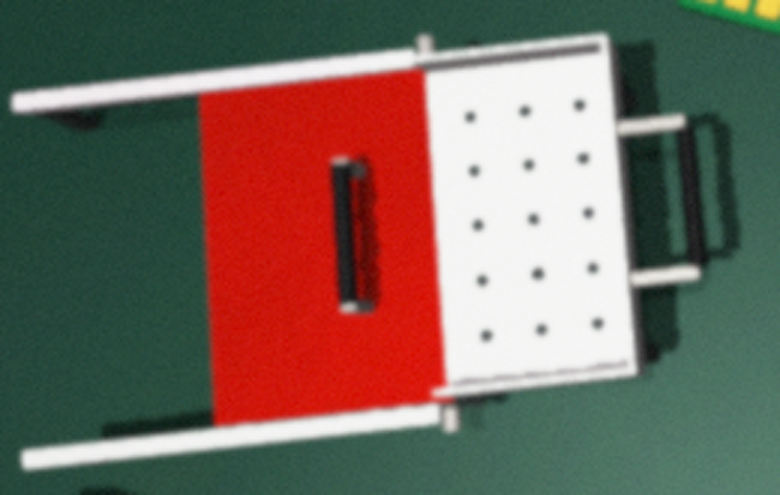

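```bash
python3 - <<'E'
from h import *
S=ray("top",[(140,258.3)],.134)[0];H=ray("top",[(255.3,244.7)],.127)[0];F=ray("top",[(202.7,253)],.104)[0]
print(S,H,F)
d=S[:2]-H[:2];print("dist",np.hypot(*d),"yaw",np.arctan2(-d[0],d[1]))
d=F[:2]-H[:2];print("HF",np.hypot(*d), "yaw",np.arctan2(-d[0],d[1]))
yaw=np.arctan2(-(S-H)[0],(S-H)[1]);
print("shutter to z check: rails"); 
A=ray("top",[(25+15/3,180+102/3),(25+25/3,180+460/3),(25+425/3,180+50/3),(25+450/3,180+410/3)],.096);print(A.round(4))
p=ray("top",[(25+200/3,180+95/3),(25+215/3,180+425/3),(25+425/3,180+68/3),(25+447/3,180+390/3)],.094);print(p.round(4))
E
```

```text
[0.52146568 0.28477727 0.134     ] [0.54938152 0.04215454 0.127     ] [0.53538911 0.15909661 0.104     ]
dist 0.24422342870749392 yaw 0.11455489748938956
HF 0.11777620827532687 yaw 0.1190863977099518
shutter to z check: rails
[[0.6266 0.5483 0.096 ]
 [0.3657 0.5216 0.096 ]
 [0.6629 0.2445 0.096 ]
 [0.3994 0.2171 0.096 ]]
[[0.631  0.4113 0.094 ]
 [0.3897 0.3867 0.094 ]
 [0.6497 0.2446 0.094 ]
 [0.4136 0.2203 0.094 ]]
```

```bash
cat > plan.py <<'E'
# usage: plan.py "x,y,z,psi" ...   (mm, rad; psi = world direction of jaws) -> turn az, then tool shift mm
import sys
from h import *
s=env.get_state();q=s["orientation"];M=R.from_quat(np.r_[q[1:],q[0]]).as_matrix()
P=s["tcp_pos"]*1000;psi=np.arctan2(M[1,1],M[0,1])
print("t",round(s["clock"],1),"tcp",P.round(1),"psi",round(psi,3),"tilt",round(np.arccos(-M[2,2]),3),"gap",round(s["finger_gap"]*1000,1),"F",s["wrist_force"].round(1),"j6",round(s["joint_pos"][5],2))
for a in sys.argv[1:]:
    t=np.array([float(v) for v in a.split(",")]);D=t[:3]-P;c,sn=np.cos(t[3]),np.sin(t[3])
    print("->",a,"az",round(psi-t[3],3),"d",np.round([-sn*D[0]+c*D[1],c*D[0]+sn*D[1],-D[2]],1))
    P=t[:3];psi=t[3]
E
python3 plan.py 521.5,285,195,1.685 521.5,285,115,1.685 507,414,115,1.685
```

```text
t 0.1 tcp [141.4 556.8 195.2] psi 1.322 tilt 0.002 gap 85.5 F [-0.6 -0.2  0. ] j6 1.43
-> 521.5,285,195,1.685 az -0.363 d [-3.467e+02 -3.134e+02  2.000e-01]
-> 521.5,285,115,1.685 az 0.0 d [-0.  0. 80.]
-> 507,414,115,1.685 az 0.0 d [ -0.3 129.8  -0. ]
```

```bash
python3 -m pendant '[{"fingers":60,"delta_pos":[0,0,0],"angular":[0,0,-0.121]},{"fingers":60,"delta_pos":[0,0,0],"angular":[0,0,-0.121]},{"fingers":60,"delta_pos":[0,0,0],"angular":[0,0,-0.121]}]' 40 >/dev/null; python3 -m pendant '[{"fingers":60,"delta_pos":[-20,-18,0],"angular":[0,0,0]},{"fingers":60,"delta_pos":[-33,-30,0],"angular":[0,0,0]},{"fingers":60,"delta_pos":[-33,-30,0],"angular":[0,0,0]},{"fingers":60,"delta_pos":[-33,-30,0],"angular":[0,0,0]},{"fingers":60,"delta_pos":[-33,-30,0],"angular":[0,0,0]},{"fingers":60,"delta_pos":[-33,-30,0],"angular":[0,0,0]},{"fingers":60,"delta_pos":[-33,-30,0],"angular":[0,0,0]},{"fingers":60,"delta_pos":[-33,-30,0],"angular":[0,0,0]},{"fingers":60,"delta_pos":[-33,-30,0],"angular":[0,0,0]},{"fingers":60,"delta_pos":[-33,-30,0],"angular":[0,0,0]},{"fingers":60,"delta_pos":[-30,-25,0],"angular":[0,0,0]},{"fingers":60,"delta_pos":[0,0,0],"angular":[0,0,0]}]'; python3 plan.py 521.5,285,195,1.685 521.5,285,116,1.685
```

```text
clock: 1.6
tcp_pos: [0.5257, 0.2827, 0.1948]
orientation: [0.0, -0.054, 0.999, -0.001]
wrist_force: [-0.6, 0.0, 1.0]
finger_gap: 0.06
t 1.6 tcp [525.7 282.7 194.8] psi 1.679 tilt 0.001 gap 60.0 F [-0.6  0.   1. ] j6 0.25
-> 521.5,285,195,1.685 az -0.006 d [ 3.9  2.7 -0.2]
-> 521.5,285,116,1.685 az 0.0 d [-0.  0. 79.]
```

Descend onto the shutter bar and close.

```bash
python3 -m pendant '[{"fingers":60,"delta_pos":[4,3,20],"angular":[0,0,-0.006]},{"fingers":60,"delta_pos":[0,0,25],"angular":[0,0,0]},{"fingers":60,"delta_pos":[0,0,22],"angular":[0,0,0]},{"fingers":60,"delta_pos":[0,0,12],"angular":[0,0,0]},{"fingers":60,"delta_pos":[0,0,0],"angular":[0,0,0]},{"fingers":0,"delta_pos":[0,0,0],"angular":[0,0,0]},{"fingers":0,"delta_pos":[0,0,0],"angular":[0,0,0]},{"fingers":0,"delta_pos":[0,0,0],"angular":[0,0,0]},{"fingers":0,"delta_pos":[0,0,0],"angular":[0,0,0]},{"fingers":0,"delta_pos":[0,0,0],"angular":[0,0,0]},{"fingers":0,"delta_pos":[0,0,0],"angular":[0,0,0]}]' 40
```

```text
clock: 2.7
tcp_pos: [0.5178, 0.2885, 0.1173]
orientation: [0.0, -0.06, 0.998, 0.0]
wrist_force: [0.6, -0.6, 0.2]
finger_gap: 0.0
```

```bash
python3 - <<'E'
from h import *
print(env.get_state()["finger_gap"])
a=env.read_camera("scene");w=env.read_camera("wrist")
cv2.imwrite("pics/s1.png",np.hstack([cv2.resize(a[220:460,340:640],None,fx=1.6,fy=1.6),cv2.resize(w,(400,384))])[:, :800])
cv2.imwrite("pics/s1.png",cv2.resize(np.hstack([cv2.resize(a[220:460,340:640],(480,384)),cv2.resize(w,(480,384))]),(800,320)))
E
```

```text
2.2752262551218198e-05
```

View pics/s1.png

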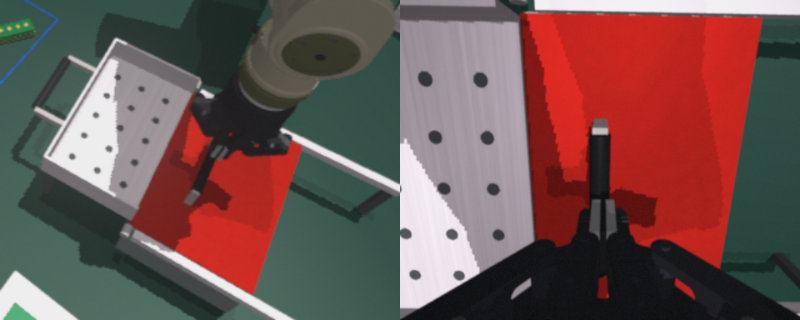

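```bash
python3 -m pendant '[{"fingers":0,"delta_pos":[0,5,0],"angular":[0,0,0]},{"fingers":0,"delta_pos":[0,5,0],"angular":[0,0,0]},{"fingers":0,"delta_pos":[0,5,0],"angular":[0,0,0]},{"fingers":0,"delta_pos":[0,0,0],"angular":[0,0,0]}]';python3 - <<'E'
from h import *
w=env.read_camera("wrist");a=env.read_camera("scene");print(env.get_state()["finger_gap"])
cv2.imwrite("pics/s2.png",np.hstack([cv2.resize(a[280:400,440:560],(400,400)),w[160:480,160:480][:, :]if 0 else cv2.resize(w[160:480,160:480],(400,400))]))
E
```

```text
clock: 3.2
tcp_pos: [0.5157, 0.3042, 0.1169]
orientation: [0.0, -0.061, 0.998, 0.0]
wrist_force: [-0.2, -0.0, -0.6]
finger_gap: 0.0
0.00045651706378734366
```

View pics/s2.png

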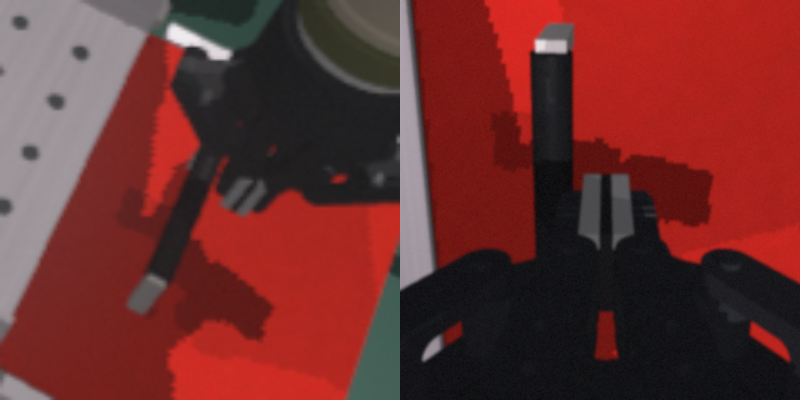

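Both crops show the bar still in place with the shut fingers beside it, so they closed above the bar. I'll check the heights by projecting into the wrist view.

```bash
python3 - <<'E'
from h import *
s=env.get_state();t=s["tcp_pos"];print(t)
p=env.camera_params("wrist");V=p["view"];print("cam",-V[:3,:3].T@V[:3,3],"axis",-V[2,:3])
print("TCP wrist px",proj("wrist",t),"scene px",proj("scene",t))
ex=np.array([np.cos(.115),np.sin(.115),0]);S=np.array([.5215,.2848,0])
for z in(.10,.115,.134):
  # recompute bar centre from top at this height
  C=ray("top",[(140,258.3)],z)[0]
  print(z,"bar far end wrist",proj("wrist",C+.05*ex).round(),"scene ends",proj("scene",[C+.05*ex,C-.05*ex]).round())
E
```

```text
[0.51579351 0.30362362 0.11693718]
cam [0.44195293 0.29492052 0.29483399] axis [ 0.29350254  0.03559969 -0.9552952 ]
TCP wrist px [[323.85878617 282.81978846]] scene px [[504.17667959 345.98247412]]
0.1 bar far end wrist [[309. 368.]] scene ends [[487. 373.]
 [504. 331.]]
0.115 bar far end wrist [[298. 381.]] scene ends [[487. 367.]
 [504. 325.]]
0.134 bar far end wrist [[282. 401.]] scene ends [[487. 360.]
 [505. 318.]]
```

```bash
python3 - <<'E'
from h import *
t=env.get_state()["tcp_pos"]
for u in(0,.01,.02,.03): print(u,proj("wrist",t+[0,0,u]).round(),proj("scene",t+[0,0,u]).round())
ex=np.array([np.cos(.115),np.sin(.115),0])
for z in(.10,.115,.134):
  C=ray("top",[(140,258.3)],z)[0]; print(z,proj("wrist",C-.05*ex).round())
w=env.read_camera("wrist");cv2.imwrite("pics/w3.png",w)
for z in(.094,.1):print("plate -x rail edge",proj("wrist",[.4136,.2203,z]).round())
E
```

```text
0 [[324. 283.]] [[504. 346.]]
0.01 [[324. 291.]] [[506. 344.]]
0.02 [[324. 301.]] [[508. 341.]]
0.03 [[324. 312.]] [[510. 339.]]
0.1 [[308. 190.]]
0.115 [[295. 191.]]
0.134 [[276. 192.]]
plate -x rail edge [[167.  32.]]
plate -x rail edge [[162.  30.]]
```

View pics/w3.png

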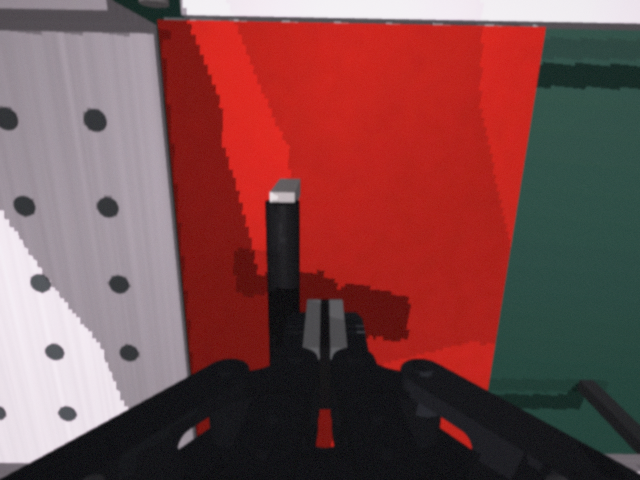

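The bar's end at (284,192) fits a height of about 0.13 m. The shut fingertips at (324,300) appear some 20 mm above the reported TCP, so I need to go deeper, watching the force.

```bash
python3 -m pendant '[{"fingers":0,"delta_pos":[0,0,-25],"angular":[0,0,0]},{"fingers":60,"delta_pos":[0,0,-20],"angular":[0,0,0]},{"fingers":60,"delta_pos":[0,-10,0],"angular":[0,0,0]},{"fingers":60,"delta_pos":[0,-8,0],"angular":[0,0,0]},{"fingers":60,"delta_pos":[0,0,0],"angular":[0,0,0]},{"fingers":60,"delta_pos":[0,0,20],"angular":[0,0,0]},{"fingers":60,"delta_pos":[0,0,20],"angular":[0,0,0]},{"fingers":60,"delta_pos":[0,0,8],"angular":[0,0,0]},{"fingers":60,"delta_pos":[0,0,8],"angular":[0,0,0]},{"fingers":60,"delta_pos":[0,0,0],"angular":[0,0,0]}]'; python3 plan.py 521,285,98,1.685
```

```text
clock: 4.35
tcp_pos: [0.5173, 0.2851, 0.1047]
orientation: [-0.001, -0.06, 0.998, -0.0]
wrist_force: [0.3, -0.0, -0.1]
finger_gap: 0.0603
t 4.3 tcp [517.3 285.1 104.7] psi 1.691 tilt 0.002 gap 60.3 F [ 0.3 -0.  -0.1] j6 0.25
-> 521,285,98,1.685 az 0.006 d [-3.7 -0.5  6.7]
```

```bash
python3 -m pendant '[{"fingers":60,"delta_pos":[0,0,4],"angular":[0,0,0]},{"fingers":60,"delta_pos":[0,0,0],"angular":[0,0,0]},{"fingers":0,"delta_pos":[0,0,0],"angular":[0,0,0]},{"fingers":0,"delta_pos":[0,0,0],"angular":[0,0,0]},{"fingers":0,"delta_pos":[0,0,0],"angular":[0,0,0]},{"fingers":0,"delta_pos":[0,0,0],"angular":[0,0,0]},{"fingers":0,"delta_pos":[0,0,0],"angular":[0,0,0]},{"fingers":0,"delta_pos":[0,0,0],"angular":[0,0,0]}]' 40;  python3 plan.py 521,285,98,1.685
```

```text
clock: 5.15
tcp_pos: [0.5196, 0.2863, 0.1051]
orientation: [0.002, -0.06, 0.998, 0.001]
wrist_force: [-2.4, -0.6, 12.3]
finger_gap: -0.0001
t 5.2 tcp [519.6 286.3 105.1] psi 1.691 tilt 0.005 gap -0.1 F [-2.4 -0.6 12.3] j6 0.25
-> 521,285,98,1.685 az 0.006 d [-1.2 -1.4  7.1]
```

Contact force while closing means the tips landed on top of the bar at TCP 0.105. I'll reopen and go 25 mm deeper, which still leaves about 20 mm to the plate.

```bash
python3 -m pendant '[{"fingers":60,"delta_pos":[0,0,-25],"angular":[0,0,0]},{"fingers":60,"delta_pos":[0,0,-10],"angular":[0,0,0]},{"fingers":60,"delta_pos":[0,0,0],"angular":[0,0,0]},{"fingers":60,"delta_pos":[0,0,0],"angular":[0,0,0]},{"fingers":60,"delta_pos":[0,0,20],"angular":[0,0,0]},{"fingers":60,"delta_pos":[0,0,20],"angular":[0,0,0]},{"fingers":60,"delta_pos":[0,0,7],"angular":[0,0,0]},{"fingers":60,"delta_pos":[0,0,7],"angular":[0,0,0]},{"fingers":60,"delta_pos":[0,0,2],"angular":[0,0,0]},{"fingers":60,"delta_pos":[0,0,0],"angular":[0,0,0]}]' 30;  python3 plan.py 521,285,82,1.685
python3 - <<'E'
from h import *
t=env.get_state()["tcp_pos"]
print(t,proj("wrist",t),proj("scene",t))
w=env.read_camera("wrist");a=env.read_camera("scene")
cv2.imwrite("pics/w4.png",np.hstack([cv2.resize(w,(480,360)),cv2.resize(a[270:390,450:556],(318,360))]))
E
```

```text
clock: 6.15
tcp_pos: [0.5181, 0.2855, 0.081]
orientation: [-0.0, -0.06, 0.998, 0.0]
wrist_force: [0.6, -0.1, 0.9]
finger_gap: 0.0599
t 6.2 tcp [518.1 285.5  81. ] psi 1.691 tilt 0.0 gap 59.9 F [ 0.6 -0.1  0.9] j6 0.25
-> 521,285,82,1.685 az 0.006 d [-2.8 -0.8 -1. ]
[0.5181479  0.28547934 0.08102101] [[323.81780794 282.77466461]] [[488.86749062 349.1293237 ]]
```

View pics/w4.png

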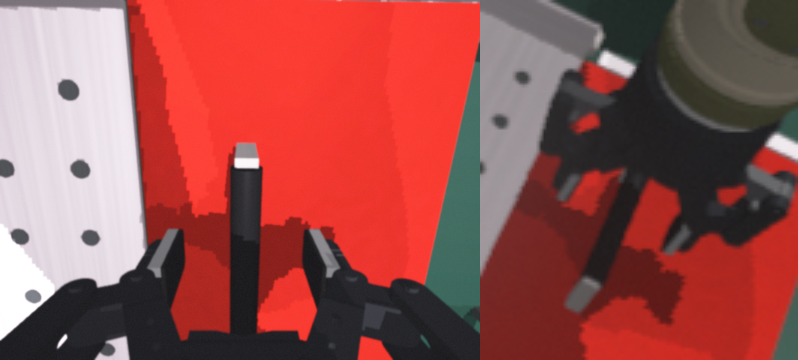

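The wrist view shows the bar midway between the open pads, so I'll close and pull it open.

```bash
python3 -m pendant '[{"fingers":0,"delta_pos":[0,0,0],"angular":[0,0,0]},{"fingers":0,"delta_pos":[0,0,0],"angular":[0,0,0]},{"fingers":0,"delta_pos":[0,0,0],"angular":[0,0,0]},{"fingers":0,"delta_pos":[0,0,0],"angular":[0,0,0]},{"fingers":0,"delta_pos":[0,0,0],"angular":[0,0,0]},{"fingers":0,"delta_pos":[0,0,0],"angular":[0,0,0]},{"fingers":0,"delta_pos":[0,0,0],"angular":[0,0,0]}]' 30;  python3 plan.py 507,415,81,1.685
```

```text
clock: 6.95
tcp_pos: [0.5183, 0.2859, 0.0814]
orientation: [0.0, -0.06, 0.998, 0.0]
wrist_force: [-1.0, 1.1, 3.7]
finger_gap: 0.0129
t 7.0 tcp [518.3 285.9  81.4] psi 1.691 tilt 0.001 gap 12.9 F [-1.   1.1  3.7] j6 0.25
-> 507,415,81,1.685 az 0.006 d [ -3.5 129.6   0.4]
```

```bash
python3 -m pendant '[{"fingers":0,"delta_pos":[0,10,0],"angular":[0,0,0]},{"fingers":0,"delta_pos":[0,15,0],"angular":[0,0,0]},{"fingers":0,"delta_pos":[0,15,0],"angular":[0,0,0]},{"fingers":0,"delta_pos":[0,15,0],"angular":[0,0,0]},{"fingers":0,"delta_pos":[0,15,0],"angular":[0,0,0]},{"fingers":0,"delta_pos":[0,15,0],"angular":[0,0,0]},{"fingers":0,"delta_pos":[0,15,0],"angular":[0,0,0]},{"fingers":0,"delta_pos":[0,15,0],"angular":[0,0,0]},{"fingers":0,"delta_pos":[0,12,0],"angular":[0,0,0]},{"fingers":0,"delta_pos":[0,0,0],"angular":[0,0,0]}]';  python3 plan.py 507,414,200,1.685
```

```text
clock: 7.95
tcp_pos: [0.5049, 0.415, 0.0815]
orientation: [0.002, -0.061, 0.998, 0.001]
wrist_force: [6.9, 1.5, 1.5]
finger_gap: 0.0126
t 8.0 tcp [504.9 415.   81.5] psi 1.693 tilt 0.005 gap 12.6 F [6.9 1.5 1.5] j6 0.44
-> 507,414,200,1.685 az 0.008 d [  -2.    -1.2 -118.5]
```

Shutter open. Release, rise, and re-look at the offcuts from the top.

```bash
python3 -m pendant '[{"fingers":60,"delta_pos":[0,0,0],"angular":[0,0,0]},{"fingers":60,"delta_pos":[0,0,0],"angular":[0,0,0]},{"fingers":60,"delta_pos":[0,0,0],"angular":[0,0,0]},{"fingers":60,"delta_pos":[0,0,-20],"angular":[0,0,0]},{"fingers":60,"delta_pos":[0,0,-40],"angular":[0,0,0]},{"fingers":60,"delta_pos":[0,0,-40],"angular":[0,0,0]},{"fingers":60,"delta_pos":[0,0,-30],"angular":[0,0,0]},{"fingers":60,"delta_pos":[0,0,0],"angular":[0,0,0]}]'
cat > look.py <<'E'
from h import *
im=env.read_camera("top");cv2.imwrite("pics/last.png",im)
b,g,r=[im[...,i].astype(int) for i in range(3)]
d=np.abs(im.astype(int)-cv2.medianBlur(im,71).astype(int)).max(2)
m=((d>30)&~((b>r+50)&(b>g+20))).astype(np.uint8);m[:195]=0;m[333:]=0;m[:,:309]=0;m[:,458:]=0
for o in rect("top",m,.026,amin=60):
    o.append("jaw psi %.3f"%((o[5]+np.pi/2)));print(o)
E
python3 look.py; python3 plan.py 439,-110,211,0.971 
```

```text
clock: 8.75
tcp_pos: [0.5043, 0.4128, 0.2163]
orientation: [0.003, -0.06, 0.998, 0.002]
wrist_force: [0.4, 0.0, -0.1]
finger_gap: 0.0602
[array([327., 299.]), 438, -110, 88, 27, np.float64(-0.6), 'jaw psi 0.971']
[array([335., 242.]), 568, -129, 87, 38, np.float64(1.35), 'jaw psi 2.921']
[array([429., 237.]), 578, -347, 85, 31, np.float64(-1.187), 'jaw psi 0.384']
[array([379., 224.]), 609, -231, 91, 35, np.float64(-0.391), 'jaw psi 1.180']
t 8.8 tcp [503.6 412.3 213.5] psi 1.691 tilt 0.004 gap 59.8 F [ 0.1 -0.7 -1.4] j6 0.44
-> 439,-110,211,0.971 az 0.72 d [-241.5 -467.6    2.5]
```

```bash
python3 -m pendant '[{"fingers":60,"delta_pos":[6,-24,0],"angular":[0,0,0]},{"fingers":60,"delta_pos":[12,-48,0],"angular":[0,0,0]},{"fingers":60,"delta_pos":[12,-48,0],"angular":[0,0,0]},{"fingers":60,"delta_pos":[12,-48,0],"angular":[0,0,0]},{"fingers":60,"delta_pos":[12,-48,0],"angular":[0,0,0]},{"fingers":60,"delta_pos":[12,-48,0],"angular":[0,0,0]},{"fingers":60,"delta_pos":[12,-48,0],"angular":[0,0,0]},{"fingers":60,"delta_pos":[12,-48,0],"angular":[0,0,0]},{"fingers":60,"delta_pos":[12,-48,0],"angular":[0,0,0]},{"fingers":60,"delta_pos":[12,-48,0],"angular":[0,0,0]},{"fingers":60,"delta_pos":[10,-40,0],"angular":[0,0,0]},{"fingers":60,"delta_pos":[4,-14,0],"angular":[0,0,0.12]}]'; python3 -m pendant '[{"fingers":60,"delta_pos":[0,0,20],"angular":[0,0,0.15]},{"fingers":60,"delta_pos":[0,0,30],"angular":[0,0,0.15]},{"fingers":60,"delta_pos":[0,0,30],"angular":[0,0,0.15]},{"fingers":60,"delta_pos":[0,0,30],"angular":[0,0,0.15]},{"fingers":60,"delta_pos":[0,0,0],"angular":[0,0,0]},{"fingers":60,"delta_pos":[0,0,0],"angular":[0,0,0]}]';python3 plan.py 438,-110,30,0.971
```

```text
clock: 10.0
tcp_pos: [0.4352, -0.1128, 0.2093]
orientation: [-0.001, 0.003, 1.0, 0.0]
wrist_force: [-0.7, 0.7, -0.1]
finger_gap: 0.0607
clock: 10.6
tcp_pos: [0.4356, -0.1094, 0.1002]
orientation: [-0.002, 0.294, 0.956, 0.0]
wrist_force: [0.5, -0.2, 0.9]
finger_gap: 0.06
t 10.6 tcp [ 435.6 -109.4  100.2] psi 0.975 tilt 0.003 gap 60.0 F [ 0.5 -0.2  0.9] j6 0.17
-> 438,-110,30,0.971 az 0.004 d [-2.3  0.9 70.2]
```

```bash
python3 -m pendant '[{"fingers":60,"delta_pos":[-2,1,25],"angular":[0,0,0]},{"fingers":60,"delta_pos":[0,0,25],"angular":[0,0,0]},{"fingers":60,"delta_pos":[0,0,15],"angular":[0,0,0]},{"fingers":60,"delta_pos":[0,0,10],"angular":[0,0,0]},{"fingers":60,"delta_pos":[0,0,5],"angular":[0,0,0]},{"fingers":60,"delta_pos":[0,0,5],"angular":[0,0,0]},{"fingers":60,"delta_pos":[0,0,0],"angular":[0,0,0]}]';python3 plan.py 438,-110,30,0.971; python3 - <<'E'
from h import *
w=env.read_camera("wrist");a=env.read_camera("scene")
t=env.get_state()["tcp_pos"];u=proj("scene",t)[0];print(u)
cv2.imwrite("pics/w5.png",np.hstack([cv2.resize(w,(480,360)),cv2.resize(a[180:290,290:390],(320,360))]))
E
```

```text
clock: 11.3
tcp_pos: [0.4394, -0.1105, 0.0162]
orientation: [0.0, 0.295, 0.955, 0.0]
wrist_force: [-0.5, -0.3, 0.0]
finger_gap: 0.0603
t 11.3 tcp [ 439.4 -110.5   16.2] psi 0.972 tilt 0.001 gap 60.3 F [-0.5 -0.3  0. ] j6 0.18
-> 438,-110,30,0.971 az 0.001 d [  1.5  -0.4 -13.8]
[346.61371273 241.89366836]
```

View pics/w5.png

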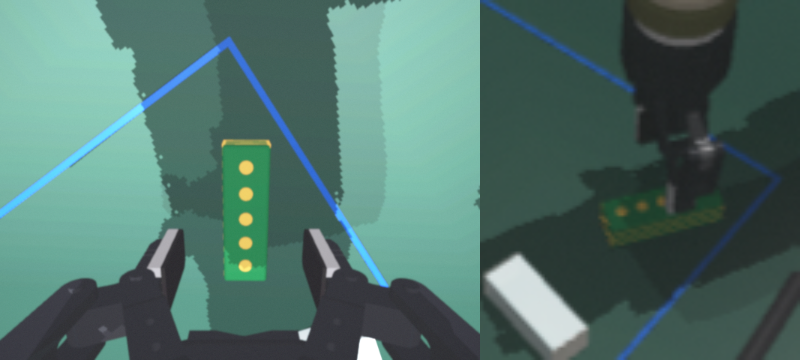

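The wrist view shows the green block centred where the TCP projects, with the pads on either side but about 25–30 mm higher than reported. I'll keep lowering, with force checks.

```bash
python3 -m pendant '[{"fingers":55,"delta_pos":[0,0,8],"angular":[0,0,0]},{"fingers":55,"delta_pos":[0,0,8],"angular":[0,0,0]},{"fingers":55,"delta_pos":[0,0,6],"angular":[0,0,0]},{"fingers":55,"delta_pos":[0,0,4],"angular":[0,0,0]},{"fingers":55,"delta_pos":[0,0,0],"angular":[0,0,0]}]';python3 -m pendant '[{"fingers":0,"delta_pos":[0,0,0],"angular":[0,0,0]},{"fingers":0,"delta_pos":[0,0,0],"angular":[0,0,0]},{"fingers":0,"delta_pos":[0,0,0],"angular":[0,0,0]},{"fingers":0,"delta_pos":[0,0,0],"angular":[0,0,0]},{"fingers":0,"delta_pos":[0,0,0],"angular":[0,0,0]}]' 50
```

```text
clock: 11.9
tcp_pos: [0.4384, -0.1101, -0.0109]
orientation: [-0.001, 0.295, 0.955, 0.0]
wrist_force: [-0.3, 0.3, -0.2]
finger_gap: 0.0547
clock: 12.4
tcp_pos: [0.4393, -0.1105, -0.0099]
orientation: [0.0, 0.295, 0.955, 0.0]
wrist_force: [0.3, 0.6, 0.7]
finger_gap: 0.0003
```

```bash
python3 -m pendant '[{"fingers":55,"delta_pos":[0,0,-10],"angular":[0,0,0]},{"fingers":55,"delta_pos":[0,0,0],"angular":[0,0,0]},{"fingers":55,"delta_pos":[0,0,0],"angular":[0,0,0]},{"fingers":55,"delta_pos":[0,0,0],"angular":[0,0,0]},{"fingers":55,"delta_pos":[0,0,12],"angular":[0,0,0]},{"fingers":55,"delta_pos":[0,0,6],"angular":[0,0,0]},{"fingers":55,"delta_pos":[0,0,5],"angular":[0,0,0]},{"fingers":55,"delta_pos":[0,0,4],"angular":[0,0,0]},{"fingers":55,"delta_pos":[0,0,0],"angular":[0,0,0]}]';python3 -m pendant '[{"fingers":0,"delta_pos":[0,0,0],"angular":[0,0,0]},{"fingers":0,"delta_pos":[0,0,0],"angular":[0,0,0]},{"fingers":0,"delta_pos":[0,0,0],"angular":[0,0,0]},{"fingers":0,"delta_pos":[0,0,0],"angular":[0,0,0]},{"fingers":0,"delta_pos":[0,0,0],"angular":[0,0,0]}]' 50
```

```text
clock: 13.3
tcp_pos: [0.4387, -0.1102, -0.0276]
orientation: [-0.001, 0.295, 0.955, 0.0]
wrist_force: [-0.4, 0.7, 0.1]
finger_gap: 0.0553
clock: 13.8
tcp_pos: [0.4396, -0.1106, -0.0265]
orientation: [0.001, 0.295, 0.955, -0.0]
wrist_force: [-0.8, 0.7, 5.0]
finger_gap: 0.0263
```

Gripped (26 mm reads as a 28 mm block). Lift and go to slot A of the tray.

```bash
python3 -m pendant '[{"fingers":0,"delta_pos":[0,0,-10],"angular":[0,0,0]},{"fingers":0,"delta_pos":[0,0,-30],"angular":[0,0,0]},{"fingers":0,"delta_pos":[0,0,-40],"angular":[0,0,0]},{"fingers":0,"delta_pos":[0,0,-40],"angular":[0,0,-0.11]},{"fingers":0,"delta_pos":[0,0,-40],"angular":[0,0,-0.15]},{"fingers":0,"delta_pos":[0,0,-20],"angular":[0,0,-0.15]},{"fingers":0,"delta_pos":[0,0,0],"angular":[0,0,-0.15]},{"fingers":0,"delta_pos":[0,0,0],"angular":[0,0,-0.15]},{"fingers":0,"delta_pos":[0,0,0],"angular":[0,0,0]}]';python3 plan.py 484,125,153,1.685 484,125,80,1.685
```

```text
clock: 14.7
tcp_pos: [0.4389, -0.1103, 0.1535]
orientation: [0.0, -0.055, 0.998, -0.0]
wrist_force: [-0.5, -0.4, -1.1]
finger_gap: 0.0269
t 14.7 tcp [ 438.9 -110.3  153.5] psi 1.681 tilt 0.0 gap 26.9 F [-0.5 -0.4 -1.1] j6 -0.53
-> 484,125,153,1.685 az -0.004 d [-71.6 228.7   0.5]
-> 484,125,80,1.685 az 0.0 d [-0.  0. 73.]
```

```bash
python3 -m pendant '[{"fingers":0,"delta_pos":[-7,23,0],"angular":[0,0,0]},{"fingers":0,"delta_pos":[-14,46,0],"angular":[0,0,0]},{"fingers":0,"delta_pos":[-14,46,0],"angular":[0,0,0]},{"fingers":0,"delta_pos":[-14,46,0],"angular":[0,0,0]},{"fingers":0,"delta_pos":[-14,46,0],"angular":[0,0,0]},{"fingers":0,"delta_pos":[-9,22,0],"angular":[0,0,0]},{"fingers":0,"delta_pos":[0,0,0],"angular":[0,0,0]},{"fingers":0,"delta_pos":[0,0,20],"angular":[0,0,0]},{"fingers":0,"delta_pos":[0,0,25],"angular":[0,0,0]},{"fingers":0,"delta_pos":[0,0,18],"angular":[0,0,0]},{"fingers":0,"delta_pos":[0,0,8],"angular":[0,0,0]},{"fingers":0,"delta_pos":[0,0,0],"angular":[0,0,0]}]';python3 plan.py 484,125,80,1.685; python3 look.py
```

```text
clock: 15.9
tcp_pos: [0.4842, 0.1243, 0.0809]
orientation: [-0.001, -0.054, 0.999, -0.0]
wrist_force: [0.5, -0.5, -1.5]
finger_gap: 0.027
t 15.9 tcp [484.2 124.3  80.9] psi 1.679 tilt 0.003 gap 27.0 F [ 0.5 -0.5 -1.5] j6 -0.02
-> 484,125,80,1.685 az -0.006 d [0.1 0.7 0.9]
[array([335., 242.]), 567, -129, 87, 38, np.float64(1.35), 'jaw psi 2.921']
[array([429., 237.]), 579, -347, 85, 32, np.float64(-1.169), 'jaw psi 0.402']
[array([379., 224.]), 609, -231, 92, 35, np.float64(-0.381), 'jaw psi 1.190']
```

```bash
python3 -m pendant '[{"fingers":38,"delta_pos":[0,0,0],"angular":[0,0,0]},{"fingers":38,"delta_pos":[0,0,0],"angular":[0,0,0]},{"fingers":38,"delta_pos":[0,0,0],"angular":[0,0,0]},{"fingers":38,"delta_pos":[0,0,-20],"angular":[0,0,0]},{"fingers":38,"delta_pos":[0,0,-30],"angular":[0,0,0]},{"fingers":60,"delta_pos":[0,0,-25],"angular":[0,0,0]},{"fingers":60,"delta_pos":[0,0,0],"angular":[0,0,0]}]';python3 plan.py 567,-129,155,1.679 567,-129,-26,2.921
```

```text
clock: 16.65
tcp_pos: [0.4883, 0.1255, 0.1611]
orientation: [0.004, -0.055, 0.998, 0.0]
wrist_force: [-0.1, 0.6, -0.7]
finger_gap: 0.0597
t 16.6 tcp [488.3 125.5 161.1] psi 1.681 tilt 0.008 gap 59.7 F [-0.1  0.6 -0.7] j6 -0.02
-> 567,-129,155,1.679 az 0.002 d [ -50.8 -261.5    6.1]
-> 567,-129,-26,2.921 az -1.242 d [ -0.   0. 181.]
```

```bash
python3 -m pendant '[{"fingers":60,"delta_pos":[-5,-24,0],"angular":[0,0,0]},{"fingers":60,"delta_pos":[-9,-47,0],"angular":[0,0,0]},{"fingers":60,"delta_pos":[-9,-47,0],"angular":[0,0,0]},{"fingers":60,"delta_pos":[-9,-47,0],"angular":[0,0,0]},{"fingers":60,"delta_pos":[-9,-47,0],"angular":[0,0,0]},{"fingers":60,"delta_pos":[-9,-47,0],"angular":[0,0,0]},{"fingers":60,"delta_pos":[0,0,0],"angular":[0,0,-0.14]},{"fingers":60,"delta_pos":[0,0,0],"angular":[0,0,-0.14]},{"fingers":60,"delta_pos":[0,0,10],"angular":[0,0,-0.14]},{"fingers":60,"delta_pos":[0,0,20],"angular":[0,0,-0.14]},{"fingers":60,"delta_pos":[0,0,30],"angular":[0,0,-0.14]},{"fingers":60,"delta_pos":[0,0,30],"angular":[0,0,-0.14]}]';python3 -m pendant '[{"fingers":60,"delta_pos":[0,0,20],"angular":[0,0,-0.14]},{"fingers":60,"delta_pos":[0,0,20],"angular":[0,0,-0.14]},{"fingers":60,"delta_pos":[0,0,0],"angular":[0,0,-0.12]},{"fingers":60,"delta_pos":[0,0,0],"angular":[0,0,0]}]';python3 plan.py 567,-129,-26,2.921
```

```text
clock: 17.85
tcp_pos: [0.5639, -0.1269, 0.066]
orientation: [0.0, -0.46, 0.888, -0.0]
wrist_force: [0.2, 1.4, -1.4]
finger_gap: 0.06
clock: 18.25
tcp_pos: [0.5627, -0.1264, 0.0256]
orientation: [-0.001, -0.625, 0.781, 0.001]
wrist_force: [-0.4, -0.1, -0.0]
finger_gap: 0.0599
t 18.2 tcp [ 562.7 -126.4   25.6] psi 2.921 tilt 0.002 gap 59.9 F [-0.4 -0.1 -0. ] j6 -1.71
-> 567,-129,-26,2.921 az 0.0 d [ 1.6 -4.8 51.6]
```

```bash
python3 -m pendant '[{"fingers":60,"delta_pos":[2,-5,15],"angular":[0,0,0]},{"fingers":60,"delta_pos":[0,0,18],"angular":[0,0,0]},{"fingers":60,"delta_pos":[0,0,10],"angular":[0,0,0]},{"fingers":60,"delta_pos":[0,0,7],"angular":[0,0,0]},{"fingers":60,"delta_pos":[0,0,0],"angular":[0,0,0]},{"fingers":0,"delta_pos":[0,0,0],"angular":[0,0,0]},{"fingers":0,"delta_pos":[0,0,0],"angular":[0,0,0]},{"fingers":0,"delta_pos":[0,0,0],"angular":[0,0,0]},{"fingers":0,"delta_pos":[0,0,0],"angular":[0,0,0]},{"fingers":0,"delta_pos":[0,0,0],"angular":[0,0,0]},{"fingers":0,"delta_pos":[0,0,0],"angular":[0,0,0]}]' 50; python3 -m pendant '[{"fingers":0,"delta_pos":[0,0,-10],"angular":[0,0,0]},{"fingers":0,"delta_pos":[0,0,-30],"angular":[0,0,0]},{"fingers":0,"delta_pos":[0,0,-40],"angular":[0,0,0]},{"fingers":0,"delta_pos":[0,0,-40],"angular":[0,0,0.14]},{"fingers":0,"delta_pos":[0,0,-40],"angular":[0,0,0.14]},{"fingers":0,"delta_pos":[0,0,-20],"angular":[0,0,0.14]},{"fingers":0,"delta_pos":[0,0,0],"angular":[0,0,0.14]},{"fingers":0,"delta_pos":[0,0,0],"angular":[0,0,0.14]},{"fingers":0,"delta_pos":[0,0,0],"angular":[0,0,0.14]},{"fingers":0,"delta_pos":[0,0,0],"angular":[0,0,0.14]},{"fingers":0,"delta_pos":[0,0,0],"angular":[0,0,0.14]},{"fingers":0,"delta_pos":[0,0,0],"angular":[0,0,0.12]}]'; python3 plan.py 593.5,137.7,155,1.685 593.5,137.7,81,1.685
```

```text
clock: 19.35
tcp_pos: [0.569, -0.1302, -0.022]
orientation: [0.001, -0.625, 0.781, -0.001]
wrist_force: [-0.4, -0.3, 6.1]
finger_gap: 0.0306
clock: 20.55
tcp_pos: [0.5676, -0.1297, 0.1571]
orientation: [-0.0, -0.052, 0.999, 0.0]
wrist_force: [-0.1, 0.6, -0.3]
finger_gap: 0.0305
t 20.6 tcp [ 567.6 -129.7  157.1] psi 1.676 tilt 0.001 gap 30.5 F [-0.1  0.6 -0.3] j6 -0.47
-> 593.5,137.7,155,1.685 az -0.009 d [-56.2 262.7   2.1]
-> 593.5,137.7,81,1.685 az 0.0 d [-0.  0. 74.]
```

```bash
python3 -m pendant '[{"fingers":0,"delta_pos":[-5,23,0],"angular":[0,0,-0.009]},{"fingers":0,"delta_pos":[-10,46,0],"angular":[0,0,0]},{"fingers":0,"delta_pos":[-10,46,0],"angular":[0,0,0]},{"fingers":0,"delta_pos":[-10,46,0],"angular":[0,0,0]},{"fingers":0,"delta_pos":[-10,46,0],"angular":[0,0,0]},{"fingers":0,"delta_pos":[-10,46,0],"angular":[0,0,0]},{"fingers":0,"delta_pos":[-1,9,0],"angular":[0,0,0]},{"fingers":0,"delta_pos":[0,0,0],"angular":[0,0,0]},{"fingers":0,"delta_pos":[0,0,25],"angular":[0,0,0]},{"fingers":0,"delta_pos":[0,0,25],"angular":[0,0,0]},{"fingers":0,"delta_pos":[0,0,15],"angular":[0,0,0]},{"fingers":0,"delta_pos":[0,0,7],"angular":[0,0,0]}]';python3 -m pendant '[{"fingers":0,"delta_pos":[0,0,0],"angular":[0,0,0]},{"fingers":42,"delta_pos":[0,0,0],"angular":[0,0,0]},{"fingers":42,"delta_pos":[0,0,0],"angular":[0,0,0]},{"fingers":42,"delta_pos":[0,0,0],"angular":[0,0,0]},{"fingers":42,"delta_pos":[0,0,-20],"angular":[0,0,0]},{"fingers":42,"delta_pos":[0,0,-30],"angular":[0,0,0]},{"fingers":60,"delta_pos":[0,0,-25],"angular":[0,0,0]},{"fingers":60,"delta_pos":[0,0,0],"angular":[0,0,0]}]'; python3 look.py; python3 plan.py 609,-231,155,1.19
```

```text
clock: 21.75
tcp_pos: [0.5914, 0.1349, 0.0832]
orientation: [-0.002, -0.058, 0.998, -0.0]
wrist_force: [-0.4, -0.3, -0.9]
finger_gap: 0.0306
clock: 22.55
tcp_pos: [0.5956, 0.1373, 0.165]
orientation: [0.004, -0.06, 0.998, 0.0]
wrist_force: [0.2, 0.2, 0.6]
finger_gap: 0.06
[array([429., 237.]), 578, -347, 85, 33, np.float64(-1.178), 'jaw psi 0.393']
[array([379., 224.]), 609, -231, 92, 36, np.float64(-0.389), 'jaw psi 1.182']
t 22.6 tcp [594.6 137.2 162.8] psi 1.69 tilt 0.005 gap 60.0 F [0.3 0.  0.4] j6 -0.02
-> 609,-231,155,1.19 az 0.5 d [-150.2 -336.5    7.8]
```

```bash
python3 -m pendant '[{"fingers":60,"delta_pos":[0,0,0],"angular":[0,0,0.127]},{"fingers":60,"delta_pos":[0,0,0],"angular":[0,0,0.127]},{"fingers":60,"delta_pos":[0,0,0],"angular":[0,0,0.127]},{"fingers":60,"delta_pos":[0,0,0],"angular":[0,0,0.127]},{"fingers":60,"delta_pos":[-10,-22,0],"angular":[0,0,0]},{"fingers":60,"delta_pos":[-20,-44,0],"angular":[0,0,0]},{"fingers":60,"delta_pos":[-20,-44,0],"angular":[0,0,0]},{"fingers":60,"delta_pos":[-20,-44,0],"angular":[0,0,0]},{"fingers":60,"delta_pos":[-20,-44,0],"angular":[0,0,0]},{"fingers":60,"delta_pos":[-20,-44,0],"angular":[0,0,0]},{"fingers":60,"delta_pos":[-20,-44,0],"angular":[0,0,0]},{"fingers":60,"delta_pos":[-18,-44,0],"angular":[0,0,0]}]';python3 -m pendant '[{"fingers":60,"delta_pos":[0,0,30],"angular":[0,0,0]},{"fingers":60,"delta_pos":[0,0,40],"angular":[0,0,0]},{"fingers":60,"delta_pos":[0,0,40],"angular":[0,0,0]},{"fingers":60,"delta_pos":[0,0,20],"angular":[0,0,0]},{"fingers":60,"delta_pos":[0,0,0],"angular":[0,0,0]}]';python3 plan.py 609,-231,-24,1.185
```

```text
clock: 23.8
tcp_pos: [0.6041, -0.2263, 0.1588]
orientation: [-0.001, 0.193, 0.981, 0.0]
wrist_force: [0.6, 1.3, 0.4]
finger_gap: 0.0598
clock: 24.3
tcp_pos: [0.6009, -0.2227, 0.0249]
orientation: [-0.004, 0.193, 0.981, 0.001]
wrist_force: [-0.7, -0.3, -0.1]
finger_gap: 0.0597
t 24.3 tcp [ 600.9 -222.7   24.9] psi 1.182 tilt 0.009 gap 59.7 F [-0.7 -0.3 -0.1] j6 -0.09
-> 609,-231,-24,1.185 az -0.003 d [-10.7  -4.6  48.9]
```

```bash
python3 -m pendant '[{"fingers":60,"delta_pos":[-11,-5,10],"angular":[0,0,0]},{"fingers":60,"delta_pos":[0,0,20],"angular":[0,0,0]},{"fingers":60,"delta_pos":[0,0,10],"angular":[0,0,0]},{"fingers":60,"delta_pos":[0,0,8],"angular":[0,0,0]},{"fingers":60,"delta_pos":[0,0,0],"angular":[0,0,0]},{"fingers":0,"delta_pos":[0,0,0],"angular":[0,0,0]},{"fingers":0,"delta_pos":[0,0,0],"angular":[0,0,0]},{"fingers":0,"delta_pos":[0,0,0],"angular":[0,0,0]},{"fingers":0,"delta_pos":[0,0,0],"angular":[0,0,0]},{"fingers":0,"delta_pos":[0,0,0],"angular":[0,0,0]},{"fingers":0,"delta_pos":[0,0,0],"angular":[0,0,0]}]' 50; python3 -m pendant '[{"fingers":0,"delta_pos":[0,0,-10],"angular":[0,0,0]},{"fingers":0,"delta_pos":[0,0,-30],"angular":[0,0,0]},{"fingers":0,"delta_pos":[0,0,-40],"angular":[0,0,0]},{"fingers":0,"delta_pos":[0,0,-40],"angular":[0,0,-0.126]},{"fingers":0,"delta_pos":[0,0,-40],"angular":[0,0,-0.126]},{"fingers":0,"delta_pos":[0,0,-20],"angular":[0,0,-0.126]},{"fingers":0,"delta_pos":[0,0,0],"angular":[0,0,-0.126]},{"fingers":0,"delta_pos":[0,0,0],"angular":[0,0,0]}]'; python3 plan.py 586.6,197.3,155,1.685 586.6,197.3,82,1.685
```

```text
clock: 25.4
tcp_pos: [0.6139, -0.2337, -0.0167]
orientation: [0.001, 0.193, 0.981, -0.0]
wrist_force: [-0.1, 0.1, 5.8]
finger_gap: 0.0286
clock: 26.2
tcp_pos: [0.6131, -0.2335, 0.1632]
orientation: [0.001, -0.058, 0.998, -0.0]
wrist_force: [-0.6, -0.3, -1.0]
finger_gap: 0.0286
t 26.2 tcp [ 613.1 -233.5  163.2] psi 1.686 tilt 0.001 gap 28.6 F [-0.6 -0.3 -1. ] j6 -0.6
-> 586.6,197.3,155,1.685 az 0.001 d [-22.8 431.    8.2]
-> 586.6,197.3,82,1.685 az 0.0 d [-0.  0. 73.]
```

```bash
python3 -m pendant '[{"fingers":0,"delta_pos":[-1,23,0],"angular":[0,0,0]},{"fingers":0,"delta_pos":[-3,45,0],"angular":[0,0,0]},{"fingers":0,"delta_pos":[-3,45,0],"angular":[0,0,0]},{"fingers":0,"delta_pos":[-3,45,0],"angular":[0,0,0]},{"fingers":0,"delta_pos":[-3,45,0],"angular":[0,0,0]},{"fingers":0,"delta_pos":[-2,45,0],"angular":[0,0,0]},{"fingers":0,"delta_pos":[-2,45,0],"angular":[0,0,0]},{"fingers":0,"delta_pos":[-2,45,0],"angular":[0,0,0]},{"fingers":0,"delta_pos":[-2,45,0],"angular":[0,0,0]},{"fingers":0,"delta_pos":[-2,35,0],"angular":[0,0,0]},{"fingers":0,"delta_pos":[0,13,0],"angular":[0,0,0]},{"fingers":0,"delta_pos":[0,0,0],"angular":[0,0,0]}]';python3 -m pendant '[{"fingers":0,"delta_pos":[0,0,25],"angular":[0,0,0]},{"fingers":0,"delta_pos":[0,0,25],"angular":[0,0,0]},{"fingers":0,"delta_pos":[0,0,15],"angular":[0,0,0]},{"fingers":0,"delta_pos":[0,0,8],"angular":[0,0,0]},{"fingers":0,"delta_pos":[0,0,0],"angular":[0,0,0]}]'; python3 plan.py 586.6,197.3,89,1.685; python3 look.py
```

```text
clock: 27.4
tcp_pos: [0.5851, 0.199, 0.1611]
orientation: [-0.001, -0.058, 0.998, -0.0]
wrist_force: [0.6, -0.0, -0.8]
finger_gap: 0.0284
clock: 27.9
tcp_pos: [0.5859, 0.1956, 0.0886]
orientation: [-0.001, -0.056, 0.998, -0.0]
wrist_force: [-0.7, -1.3, -0.8]
finger_gap: 0.0285
t 27.9 tcp [585.9 195.6  88.6] psi 1.683 tilt 0.001 gap 28.5 F [-0.7 -1.3 -0.8] j6 0.08
-> 586.6,197.3,89,1.685 az -0.002 d [-0.8  1.6 -0.4]
[array([429., 237.]), 578, -347, 85, 32, np.float64(-1.178), 'jaw psi 0.393']
```

Release, then on to the last green at (578,-347).

```bash
python3 -m pendant '[{"fingers":40,"delta_pos":[0,0,0],"angular":[0,0,0]},{"fingers":40,"delta_pos":[0,0,0],"angular":[0,0,0]},{"fingers":40,"delta_pos":[0,0,0],"angular":[0,0,0]},{"fingers":40,"delta_pos":[0,0,-20],"angular":[0,0,0]},{"fingers":40,"delta_pos":[0,0,-30],"angular":[0,0,0]},{"fingers":60,"delta_pos":[0,0,-25],"angular":[0,0,0]},{"fingers":60,"delta_pos":[0,0,0],"angular":[0,0,0]}]'; python3 plan.py 578,-347,165,1.683 578,-347,20,0.393
```

```text
clock: 28.65
tcp_pos: [0.5888, 0.198, 0.1686]
orientation: [0.004, -0.058, 0.998, 0.001]
wrist_force: [1.0, 0.1, -0.6]
finger_gap: 0.06
t 28.6 tcp [588.8 198.  168.6] psi 1.686 tilt 0.008 gap 60.0 F [ 1.   0.1 -0.6] j6 0.08
-> 578,-347,165,1.683 az 0.003 d [  71.8 -540.4    3.6]
-> 578,-347,20,0.393 az 1.29 d [  0.   0. 145.]
```

```bash
python3 -m pendant '[{"fingers":60,"delta_pos":[6,-45,0],"angular":[0,0,0]},{"fingers":60,"delta_pos":[6,-45,0],"angular":[0,0,0]},{"fingers":60,"delta_pos":[6,-45,0],"angular":[0,0,0]},{"fingers":60,"delta_pos":[6,-45,0],"angular":[0,0,0]},{"fingers":60,"delta_pos":[6,-45,0],"angular":[0,0,0]},{"fingers":60,"delta_pos":[6,-45,0],"angular":[0,0,0]},{"fingers":60,"delta_pos":[6,-45,0],"angular":[0,0,0]},{"fingers":60,"delta_pos":[6,-45,0],"angular":[0,0,0]},{"fingers":60,"delta_pos":[6,-45,0],"angular":[0,0,0]},{"fingers":60,"delta_pos":[6,-45,0],"angular":[0,0,0]},{"fingers":60,"delta_pos":[6,-45,0],"angular":[0,0,0]},{"fingers":60,"delta_pos":[6,-45,0],"angular":[0,0,0]}]';python3 -m pendant '[{"fingers":60,"delta_pos":[0,0,0],"angular":[0,0,0.143]},{"fingers":60,"delta_pos":[0,0,0],"angular":[0,0,0.143]},{"fingers":60,"delta_pos":[0,0,10],"angular":[0,0,0.143]},{"fingers":60,"delta_pos":[0,0,20],"angular":[0,0,0.143]},{"fingers":60,"delta_pos":[0,0,30],"angular":[0,0,0.143]},{"fingers":60,"delta_pos":[0,0,30],"angular":[0,0,0.143]},{"fingers":60,"delta_pos":[0,0,30],"angular":[0,0,0.143]},{"fingers":60,"delta_pos":[0,0,20],"angular":[0,0,0.143]},{"fingers":60,"delta_pos":[0,0,0],"angular":[0,0,0.143]},{"fingers":60,"delta_pos":[0,0,0],"angular":[0,0,0]}]';python3 plan.py 578,-347,-26,0.393
```

```text
clock: 29.85
tcp_pos: [0.5763, -0.3489, 0.1632]
orientation: [-0.0, -0.058, 0.998, 0.0]
wrist_force: [0.2, 0.0, 0.0]
finger_gap: 0.0597
clock: 30.85
tcp_pos: [0.5758, -0.3464, 0.022]
orientation: [-0.002, 0.553, 0.833, 0.0]
wrist_force: [0.4, 0.2, 0.5]
finger_gap: 0.06
t 30.9 tcp [ 575.8 -346.4   22. ] psi 0.399 tilt 0.003 gap 60.0 F [0.4 0.2 0.5] j6 0.51
-> 578,-347,-26,0.393 az 0.006 d [-1.4  1.8 48. ]
```

```bash
python3 -m pendant '[{"fingers":60,"delta_pos":[-1,2,12],"angular":[0,0,0.006]},{"fingers":60,"delta_pos":[0,0,20],"angular":[0,0,0]},{"fingers":60,"delta_pos":[0,0,10],"angular":[0,0,0]},{"fingers":60,"delta_pos":[0,0,7],"angular":[0,0,0]},{"fingers":60,"delta_pos":[0,0,0],"angular":[0,0,0]},{"fingers":0,"delta_pos":[0,0,0],"angular":[0,0,0]},{"fingers":0,"delta_pos":[0,0,0],"angular":[0,0,0]},{"fingers":0,"delta_pos":[0,0,0],"angular":[0,0,0]},{"fingers":0,"delta_pos":[0,0,0],"angular":[0,0,0]},{"fingers":0,"delta_pos":[0,0,0],"angular":[0,0,0]},{"fingers":0,"delta_pos":[0,0,0],"angular":[0,0,0]}]' 50; python3 -m pendant '[{"fingers":0,"delta_pos":[0,0,-10],"angular":[0,0,0]},{"fingers":0,"delta_pos":[0,0,-30],"angular":[0,0,0]},{"fingers":0,"delta_pos":[0,0,-40],"angular":[0,0,0]},{"fingers":0,"delta_pos":[0,0,-40],"angular":[0,0,-0.143]},{"fingers":0,"delta_pos":[0,0,-40],"angular":[0,0,-0.143]},{"fingers":0,"delta_pos":[0,0,-23],"angular":[0,0,-0.143]},{"fingers":0,"delta_pos":[0,0,0],"angular":[0,0,-0.143]},{"fingers":0,"delta_pos":[0,0,0],"angular":[0,0,-0.143]},{"fingers":0,"delta_pos":[0,0,0],"angular":[0,0,-0.143]},{"fingers":0,"delta_pos":[0,0,0],"angular":[0,0,-0.143]},{"fingers":0,"delta_pos":[0,0,0],"angular":[0,0,-0.143]},{"fingers":0,"delta_pos":[0,0,0],"angular":[0,0,-0.143]}]'; python3 plan.py 477.4,184.7,155,1.685
```

```text
clock: 31.95
tcp_pos: [0.5798, -0.348, -0.0238]
orientation: [0.001, 0.555, 0.832, -0.0]
wrist_force: [0.6, -0.2, 5.7]
finger_gap: 0.0281
clock: 33.15
tcp_pos: [0.5785, -0.3471, 0.1579]
orientation: [-0.0, -0.058, 0.998, 0.0]
wrist_force: [0.0, -0.9, -0.9]
finger_gap: 0.0292
t 33.1 tcp [ 578.5 -347.1  157.9] psi 1.686 tilt 0.001 gap 29.2 F [ 0.  -0.9 -0.9] j6 -0.77
-> 477.4,184.7,155,1.685 az 0.001 d [ 39.9 539.8   2.9]
```

```bash
python3 -m pendant '[{"fingers":0,"delta_pos":[2,30,0],"angular":[0,0,0]},{"fingers":0,"delta_pos":[4,47,0],"angular":[0,0,0]},{"fingers":0,"delta_pos":[4,47,0],"angular":[0,0,0]},{"fingers":0,"delta_pos":[4,47,0],"angular":[0,0,0]},{"fingers":0,"delta_pos":[3,47,0],"angular":[0,0,0]},{"fingers":0,"delta_pos":[3,47,0],"angular":[0,0,0]},{"fingers":0,"delta_pos":[3,47,0],"angular":[0,0,0]},{"fingers":0,"delta_pos":[3,47,0],"angular":[0,0,0]},{"fingers":0,"delta_pos":[4,47,0],"angular":[0,0,0]},{"fingers":0,"delta_pos":[4,47,0],"angular":[0,0,0]},{"fingers":0,"delta_pos":[4,47,0],"angular":[0,0,0]},{"fingers":0,"delta_pos":[2,40,0],"angular":[0,0,0]}]';python3 -m pendant '[{"fingers":0,"delta_pos":[0,0,0],"angular":[0,0,0]},{"fingers":0,"delta_pos":[0,0,25],"angular":[0,0,0]},{"fingers":0,"delta_pos":[0,0,25],"angular":[0,0,0]},{"fingers":0,"delta_pos":[0,0,18],"angular":[0,0,0]},{"fingers":0,"delta_pos":[0,0,6],"angular":[0,0,0]},{"fingers":0,"delta_pos":[0,0,0],"angular":[0,0,0]}]'; python3 plan.py 477.4,184.7,82,1.685
```

```text
clock: 34.35
tcp_pos: [0.479, 0.1871, 0.1583]
orientation: [-0.0, -0.055, 0.998, 0.0]
wrist_force: [0.7, -0.9, -0.1]
finger_gap: 0.0288
clock: 34.95
tcp_pos: [0.4796, 0.1843, 0.0834]
orientation: [-0.001, -0.054, 0.999, -0.0]
wrist_force: [-0.2, 0.3, -0.9]
finger_gap: 0.0287
t 35.0 tcp [479.6 184.3  83.4] psi 1.679 tilt 0.002 gap 28.7 F [-0.2  0.3 -0.9] j6 0.1
-> 477.4,184.7,82,1.685 az -0.006 d [2.1 0.7 1.4]
```

Release, rise, move toward the handle side (high) and look.

```bash
python3 -m pendant '[{"fingers":40,"delta_pos":[0,0,0],"angular":[0,0,0]},{"fingers":40,"delta_pos":[0,0,0],"angular":[0,0,0]},{"fingers":40,"delta_pos":[0,0,0],"angular":[0,0,0]},{"fingers":40,"delta_pos":[0,0,-20],"angular":[0,0,0]},{"fingers":40,"delta_pos":[0,0,-30],"angular":[0,0,0]},{"fingers":60,"delta_pos":[0,-20,-25],"angular":[0,0,0]},{"fingers":60,"delta_pos":[0,-45,0],"angular":[0,0,0]},{"fingers":60,"delta_pos":[0,-45,0],"angular":[0,0,0]},{"fingers":60,"delta_pos":[0,-45,0],"angular":[0,0,0]},{"fingers":60,"delta_pos":[0,-45,0],"angular":[0,0,0]},{"fingers":60,"delta_pos":[0,0,0],"angular":[0,0,0]}]'; python3 look.py; python3 plan.py 549.4,42.2,160,1.685
python3 - <<'E'
from h import *
a=env.read_camera("scene");b=cv2.imread("pics/last.png")
cv2.imwrite("pics/v1.png",np.hstack([cv2.resize(b[150:350,20:320],(480,320)),cv2.resize(a[220:460,340:580],(320,320))]))
E
```

```text
clock: 36.05
tcp_pos: [0.5034, -0.0187, 0.1597]
orientation: [0.001, -0.051, 0.999, -0.001]
wrist_force: [0.5, 1.2, -0.1]
finger_gap: 0.0605
[array([318., 296.]), 445, -89, 137, 10, np.float64(-0.104), 'jaw psi 1.467']
[array([319., 215.]), 632, -95, 80, 51, np.float64(-0.01), 'jaw psi 1.561']
t 36.1 tcp [502.8 -16.3 159.6] psi 1.675 tilt 0.001 gap 59.9 F [-0.3  1.   0.1] j6 -0.3
-> 549.4,42.2,160,1.685 az -0.01 d [-52.9  52.9  -0.4]
```

View pics/v1.png

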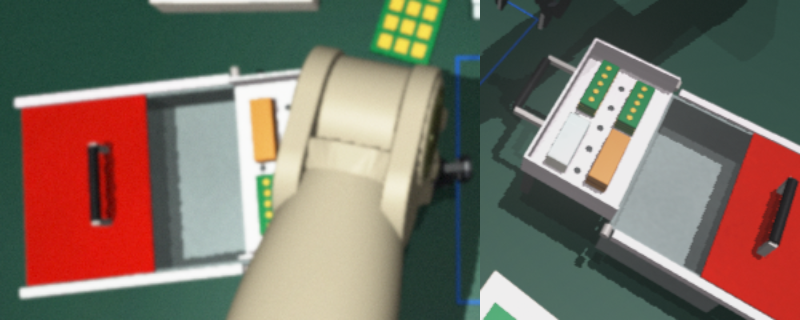

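The view shows all four offcuts in the tray (two green, white, tan), the shutter open and the bin empty. Next is the tray handle.

```bash
python3 -m pendant '[{"fingers":50,"delta_pos":[0,0,0],"angular":[0,0,-0.01]},{"fingers":50,"delta_pos":[-27,27,0],"angular":[0,0,0]},{"fingers":50,"delta_pos":[-26,26,0],"angular":[0,0,0]},{"fingers":50,"delta_pos":[0,0,0],"angular":[0,0,0]},{"fingers":50,"delta_pos":[0,0,20],"angular":[0,0,0]},{"fingers":50,"delta_pos":[0,0,25],"angular":[0,0,0]},{"fingers":50,"delta_pos":[0,0,20],"angular":[0,0,0]},{"fingers":50,"delta_pos":[0,0,12],"angular":[0,0,0]},{"fingers":50,"delta_pos":[0,0,6],"angular":[0,0,0]},{"fingers":50,"delta_pos":[0,0,0],"angular":[0,0,0]}]'; python3 plan.py 549.4,42.2,74,1.685
```

```text
clock: 37.15
tcp_pos: [0.548, 0.0456, 0.0756]
orientation: [-0.0, -0.06, 0.998, 0.0]
wrist_force: [-0.4, -0.7, 0.1]
finger_gap: 0.0501
t 37.1 tcp [548.   45.6  75.6] psi 1.691 tilt 0.001 gap 50.1 F [-0.4 -0.7  0.1] j6 -0.18
-> 549.4,42.2,74,1.685 az 0.006 d [-1.1 -3.5  1.6]
```

```bash
python3 -m pendant '[{"fingers":50,"delta_pos":[-1,-3,1],"angular":[0,0,0]},{"fingers":50,"delta_pos":[0,0,0],"angular":[0,0,0]},{"fingers":0,"delta_pos":[0,0,0],"angular":[0,0,0]},{"fingers":0,"delta_pos":[0,0,0],"angular":[0,0,0]},{"fingers":0,"delta_pos":[0,0,0],"angular":[0,0,0]},{"fingers":0,"delta_pos":[0,0,0],"angular":[0,0,0]},{"fingers":0,"delta_pos":[0,0,0],"angular":[0,0,0]},{"fingers":0,"delta_pos":[0,0,0],"angular":[0,0,0]}]' 50; python3 plan.py 549.4,42.2,74,1.685
```

```text
clock: 37.95
tcp_pos: [0.5501, 0.0428, 0.0755]
orientation: [0.0, -0.06, 0.998, 0.001]
wrist_force: [-0.8, 3.9, 5.4]
finger_gap: 0.0125
t 38.0 tcp [550.1  42.8  75.5] psi 1.69 tilt 0.001 gap 12.5 F [-0.8  3.9  5.4] j6 -0.19
-> 549.4,42.2,74,1.685 az 0.005 d [ 0.8 -0.6  1.5]
```

Gripped. Lift along the arc, 0.05 rad per row.

```bash
python3 -m pendant '[{"fingers":0,"delta_pos":[0,1.5,-9.3],"angular":[0,0,0]},{"fingers":0,"delta_pos":[0,2,-9.3],"angular":[0,0,0]},{"fingers":0,"delta_pos":[0,2.5,-9.2],"angular":[0,0,0]},{"fingers":0,"delta_pos":[0,2.8,-9.1],"angular":[0,0,0]},{"fingers":0,"delta_pos":[0,3.3,-8.8],"angular":[0,0,0]},{"fingers":0,"delta_pos":[0,3.8,-8.7],"angular":[0,0,0]},{"fingers":0,"delta_pos":[0,4.2,-8.5],"angular":[0,0,0]},{"fingers":0,"delta_pos":[0,4.6,-8.3],"angular":[0,0,0]},{"fingers":0,"delta_pos":[0,5,-8],"angular":[0,0,0]},{"fingers":0,"delta_pos":[0,5.4,-7.9],"angular":[0,0,0]},{"fingers":0,"delta_pos":[0,5.8,-7.5],"angular":[0,0,0]},{"fingers":0,"delta_pos":[0,6.2,-7.2],"angular":[0,0,0]}]'
```

```text
clock: 39.15
tcp_pos: [0.5455, 0.0873, 0.1786]
orientation: [0.001, -0.059, 0.998, -0.002]
wrist_force: [4.8, -4.8, -1.5]
finger_gap: 0.0121
```

```bash
python3 -m pendant '[{"fingers":0,"delta_pos":[0,6.5,-6.9],"angular":[0,0,0]},{"fingers":0,"delta_pos":[0,6.8,-6.5],"angular":[0,0,0]},{"fingers":0,"delta_pos":[0,7.2,-6.2],"angular":[0,0,0]},{"fingers":0,"delta_pos":[0,7.5,-5.9],"angular":[0,0,0]},{"fingers":0,"delta_pos":[0,7.7,-5.4],"angular":[0,0,0]},{"fingers":0,"delta_pos":[0,8,-5.1],"angular":[0,0,0]},{"fingers":0,"delta_pos":[0,8.3,-4.6],"angular":[0,0,0]},{"fingers":0,"delta_pos":[0,8.5,-4.3],"angular":[0,0,0]},{"fingers":0,"delta_pos":[0,8.7,-3.8],"angular":[0,0,0]},{"fingers":0,"delta_pos":[0,8.8,-3.4],"angular":[0,0,0]},{"fingers":0,"delta_pos":[0,9,-2.9],"angular":[0,0,0]},{"fingers":0,"delta_pos":[0,9.2,-2.5],"angular":[0,0,0]}]'; python3 -m pendant '[{"fingers":0,"delta_pos":[0,9.2,-2],"angular":[0,0,0]},{"fingers":0,"delta_pos":[0,9.3,-1.5],"angular":[0,0,0]},{"fingers":0,"delta_pos":[0,0,0],"angular":[0,0,0]},{"fingers":0,"delta_pos":[0,0,0],"angular":[0,0,0]},{"fingers":0,"delta_pos":[0,0,0],"angular":[0,0,0]},{"fingers":0,"delta_pos":[0,0,0],"angular":[0,0,0]},{"fingers":0,"delta_pos":[0,0,0],"angular":[0,0,0]},{"fingers":0,"delta_pos":[0,0,0],"angular":[0,0,0]}]'; python3 - <<'E'
from h import *
a=env.read_camera("scene");b=env.read_camera("top")
cv2.imwrite("pics/v2.png",np.hstack([cv2.resize(b[150:350,20:320],(480,320)),cv2.resize(a[180:460,340:620],(320,320))]))
E
```

```text
clock: 40.35
tcp_pos: [0.5357, 0.1832, 0.2385]
orientation: [0.004, -0.059, 0.998, -0.002]
wrist_force: [6.6, -5.1, 8.1]
finger_gap: 0.0122
clock: 41.15
tcp_pos: [0.5336, 0.2025, 0.2415]
orientation: [0.004, -0.059, 0.998, -0.0]
wrist_force: [7.4, 0.0, 6.6]
finger_gap: 0.012
```

View pics/v2.png

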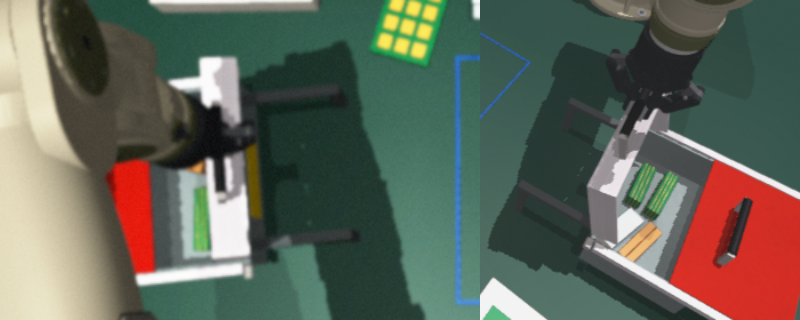

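Both greens, the tan and a corner of the white show inside the bin under the upright tray. I'll lower the tray by reversing the arc, then verify.

```bash
python3 -m pendant '[{"fingers":0,"delta_pos":[0,-9.3,1.5],"angular":[0,0,0]},{"fingers":0,"delta_pos":[0,-9.2,2],"angular":[0,0,0]},{"fingers":0,"delta_pos":[0,-9.2,2.5],"angular":[0,0,0]},{"fingers":0,"delta_pos":[0,-9,2.9],"angular":[0,0,0]},{"fingers":0,"delta_pos":[0,-8.8,3.4],"angular":[0,0,0]},{"fingers":0,"delta_pos":[0,-8.7,3.8],"angular":[0,0,0]},{"fingers":0,"delta_pos":[0,-8.5,4.3],"angular":[0,0,0]},{"fingers":0,"delta_pos":[0,-8.3,4.6],"angular":[0,0,0]},{"fingers":0,"delta_pos":[0,-8,5.1],"angular":[0,0,0]},{"fingers":0,"delta_pos":[0,-7.7,5.4],"angular":[0,0,0]},{"fingers":0,"delta_pos":[0,-7.5,5.9],"angular":[0,0,0]},{"fingers":0,"delta_pos":[0,-7.2,6.2],"angular":[0,0,0]}]'; python3 -m pendant '[{"fingers":0,"delta_pos":[0,-6.8,6.5],"angular":[0,0,0]},{"fingers":0,"delta_pos":[0,-6.5,6.9],"angular":[0,0,0]},{"fingers":0,"delta_pos":[0,-6.2,7.2],"angular":[0,0,0]},{"fingers":0,"delta_pos":[0,-5.8,7.5],"angular":[0,0,0]},{"fingers":0,"delta_pos":[0,-5.4,7.9],"angular":[0,0,0]},{"fingers":0,"delta_pos":[0,-5,8],"angular":[0,0,0]},{"fingers":0,"delta_pos":[0,-4.6,8.3],"angular":[0,0,0]},{"fingers":0,"delta_pos":[0,-4.2,8.5],"angular":[0,0,0]},{"fingers":0,"delta_pos":[0,-3.8,8.7],"angular":[0,0,0]},{"fingers":0,"delta_pos":[0,-3.3,8.8],"angular":[0,0,0]},{"fingers":0,"delta_pos":[0,-2.8,9.1],"angular":[0,0,0]},{"fingers":0,"delta_pos":[0,-2.5,9.2],"angular":[0,0,0]}]'; python3 plan.py 550.1,42.8,75.5,1.69
```

```text
clock: 42.45
tcp_pos: [0.5435, 0.102, 0.1907]
orientation: [0.001, -0.059, 0.998, 0.0]
wrist_force: [5.8, 1.5, 1.3]
finger_gap: 0.0118
clock: 43.65
tcp_pos: [0.5489, 0.0456, 0.0926]
orientation: [-0.0, -0.06, 0.998, 0.0]
wrist_force: [2.6, 2.1, 0.6]
finger_gap: 0.0122
t 43.6 tcp [548.9  45.6  92.6] psi 1.69 tilt 0.001 gap 12.2 F [2.6 2.1 0.6] j6 -0.18
-> 550.1,42.8,75.5,1.69 az 0.0 d [-0.8 -2.9 17.1]
```

```bash
python3 -m pendant '[{"fingers":0,"delta_pos":[-1,-2,9],"angular":[0,0,0]},{"fingers":0,"delta_pos":[0,-1,7],"angular":[0,0,0]},{"fingers":0,"delta_pos":[0,0,0],"angular":[0,0,0]},{"fingers":50,"delta_pos":[0,0,0],"angular":[0,0,0]},{"fingers":50,"delta_pos":[0,0,0],"angular":[0,0,0]},{"fingers":50,"delta_pos":[0,0,0],"angular":[0,0,0]},{"fingers":50,"delta_pos":[0,0,-20],"angular":[0,0,0]},{"fingers":50,"delta_pos":[0,0,-40],"angular":[0,0,0]},{"fingers":50,"delta_pos":[0,0,-40],"angular":[0,0,0]},{"fingers":50,"delta_pos":[0,-30,-20],"angular":[0,0,0]},{"fingers":50,"delta_pos":[0,-45,0],"angular":[0,0,0]},{"fingers":50,"delta_pos":[0,-45,0],"angular":[0,0,0]}]'
python3 - <<'E'
from h import *
b=env.read_camera("top");a=env.read_camera("scene")
cv2.imwrite("pics/v3.png",np.hstack([cv2.resize(b[150:350,20:320],(480,320)),cv2.resize(a[220:460,340:580],(320,320))]))
E
python3 plan.py 504.5,415,195,1.69
```

```text
clock: 44.85
tcp_pos: [0.5661, -0.0773, 0.1992]
orientation: [0.002, -0.061, 0.998, -0.001]
wrist_force: [0.9, 0.9, -0.4]
finger_gap: 0.0499
t 45.0 tcp [566.  -81.3 197.7] psi 1.684 tilt 0.003 gap 49.8 F [ 0.1  0.3 -0.1] j6 -0.4
-> 504.5,415,195,1.69 az -0.006 d [  2.1 500.1   2.7]
```

View pics/v3.png

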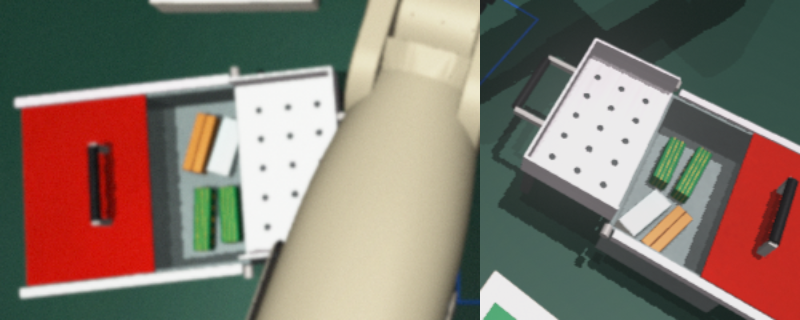

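All four offcuts lie flat in the bin, the tray is level and empty, and the shutter bar is where I left it. Now I'll close the shutter.

```bash
python3 -m pendant '[{"fingers":60,"delta_pos":[0,30,0],"angular":[0,0,-0.006]},{"fingers":60,"delta_pos":[0,47,0],"angular":[0,0,0]},{"fingers":60,"delta_pos":[0,47,0],"angular":[0,0,0]},{"fingers":60,"delta_pos":[0,47,0],"angular":[0,0,0]},{"fingers":60,"delta_pos":[0,47,0],"angular":[0,0,0]},{"fingers":60,"delta_pos":[0,47,0],"angular":[0,0,0]},{"fingers":60,"delta_pos":[0,47,0],"angular":[0,0,0]},{"fingers":60,"delta_pos":[0,47,0],"angular":[0,0,0]},{"fingers":60,"delta_pos":[0,47,0],"angular":[0,0,0]},{"fingers":60,"delta_pos":[0,47,0],"angular":[0,0,0]},{"fingers":60,"delta_pos":[2,47,0],"angular":[0,0,0]},{"fingers":60,"delta_pos":[0,0,0],"angular":[0,0,0]}]';python3 -m pendant '[{"fingers":60,"delta_pos":[0,0,10],"angular":[0,0,0]}]'; python3 plan.py 504.5,415,81,1.69
```

```text
clock: 46.15
tcp_pos: [0.4983, 0.4253, 0.1966]
orientation: [-0.0, -0.066, 0.998, 0.001]
wrist_force: [1.3, 0.6, -0.1]
finger_gap: 0.0602
clock: 46.25
tcp_pos: [0.5004, 0.4215, 0.1881]
orientation: [0.001, -0.064, 0.998, 0.0]
wrist_force: [-0.1, -0.2, 0.1]
finger_gap: 0.0602
t 46.2 tcp [500.4 421.5 188.1] psi 1.699 tilt 0.002 gap 60.2 F [-0.1 -0.2  0.1] j6 0.45
-> 504.5,415,81,1.69 az 0.009 d [ -3.3  -7.  107.1]
```

```bash
python3 -m pendant '[{"fingers":60,"delta_pos":[-2,-3,10],"angular":[0,0,0.009]},{"fingers":60,"delta_pos":[0,-2,30],"angular":[0,0,0]},{"fingers":60,"delta_pos":[0,0,30],"angular":[0,0,0]},{"fingers":60,"delta_pos":[0,0,20],"angular":[0,0,0]},{"fingers":60,"delta_pos":[0,0,10],"angular":[0,0,0]},{"fingers":60,"delta_pos":[0,0,6],"angular":[0,0,0]},{"fingers":60,"delta_pos":[0,0,0],"angular":[0,0,0]},{"fingers":0,"delta_pos":[0,0,0],"angular":[0,0,0]},{"fingers":0,"delta_pos":[0,0,0],"angular":[0,0,0]},{"fingers":0,"delta_pos":[0,0,0],"angular":[0,0,0]},{"fingers":0,"delta_pos":[0,0,0],"angular":[0,0,0]},{"fingers":0,"delta_pos":[0,0,0],"angular":[0,0,0]}]' 40;python3 -m pendant '[{"fingers":0,"delta_pos":[0,0,0],"angular":[0,0,0]},{"fingers":0,"delta_pos":[0,0,0],"angular":[0,0,0]}]'; python3 plan.py 518.3,285.5,81,1.69
```

```text
clock: 47.45
tcp_pos: [0.504, 0.4151, 0.0827]
orientation: [0.001, -0.058, 0.998, 0.0]
wrist_force: [-0.7, -2.3, 5.7]
finger_gap: 0.0123
clock: 47.65
tcp_pos: [0.504, 0.4151, 0.0827]
orientation: [0.001, -0.058, 0.998, 0.0]
wrist_force: [-0.5, -1.2, 5.6]
finger_gap: 0.0125
t 47.6 tcp [504.  415.1  82.7] psi 1.687 tilt 0.002 gap 12.5 F [-0.5 -1.2  5.6] j6 0.45
-> 518.3,285.5,81,1.69 az -0.003 d [   1.2 -130.4    1.7]
```

```bash
python3 -m pendant '[{"fingers":0,"delta_pos":[0,-10,0],"angular":[0,0,0]},{"fingers":0,"delta_pos":[0,-15,0],"angular":[0,0,0]},{"fingers":0,"delta_pos":[0,-15,0],"angular":[0,0,0]},{"fingers":0,"delta_pos":[0,-15,0],"angular":[0,0,0]},{"fingers":0,"delta_pos":[0,-15,0],"angular":[0,0,0]},{"fingers":0,"delta_pos":[0,-15,0],"angular":[0,0,0]},{"fingers":0,"delta_pos":[0,-15,0],"angular":[0,0,0]},{"fingers":0,"delta_pos":[0,-15,0],"angular":[0,0,0]},{"fingers":0,"delta_pos":[0,-13,0],"angular":[0,0,0]},{"fingers":0,"delta_pos":[0,-4,0],"angular":[0,0,0]},{"fingers":0,"delta_pos":[0,0,0],"angular":[0,0,0]}]'; python3 plan.py 518.3,285.5,81,1.69
```

```text
clock: 48.75
tcp_pos: [0.5174, 0.2859, 0.0827]
orientation: [-0.001, -0.059, 0.998, 0.003]
wrist_force: [-5.8, 6.4, 6.8]
finger_gap: 0.0128
t 48.8 tcp [517.4 285.9  82.7] psi 1.688 tilt 0.006 gap 12.8 F [-5.8  6.4  6.8] j6 0.25
-> 518.3,285.5,81,1.69 az -0.002 d [-0.8 -0.5  1.7]
```

The shutter is back against its stop (6 N reaction). Release, clear away, and make the final check.

```bash
python3 -m pendant '[{"fingers":60,"delta_pos":[0,0,0],"angular":[0,0,0]},{"fingers":60,"delta_pos":[0,0,0],"angular":[0,0,0]},{"fingers":60,"delta_pos":[0,0,0],"angular":[0,0,0]},{"fingers":60,"delta_pos":[0,0,-20],"angular":[0,0,0]},{"fingers":60,"delta_pos":[0,0,-40],"angular":[0,0,0]},{"fingers":60,"delta_pos":[0,0,-40],"angular":[0,0,0]},{"fingers":60,"delta_pos":[0,0,-30],"angular":[0,0,0]},{"fingers":60,"delta_pos":[30,30,0],"angular":[0,0,0]},{"fingers":60,"delta_pos":[30,40,0],"angular":[0,0,0]},{"fingers":60,"delta_pos":[30,40,0],"angular":[0,0,0]},{"fingers":60,"delta_pos":[30,40,0],"angular":[0,0,0]},{"fingers":60,"delta_pos":[0,0,0],"angular":[0,0,0]}]'
python3 - <<'E'
from h import *
b=env.read_camera("top");a=env.read_camera("scene");b0=cv2.imread("pics/top0.png").astype(int)
cv2.imwrite("pics/v4.png",np.hstack([cv2.resize(b,(480,360)),cv2.resize(a[180:460,340:580],(309,360))]))
for n,(y0,y1,x0,x1) in dict(board=(125,195,245,305),screwdriver=(200,300,500,525),jar=(328,372,460,508)).items():
    print(n,"mean abs change",np.abs(b[y0:y1,x0:x1].astype(int)-b0[y0:y1,x0:x1]).mean().round(1))
E
python3 plan.py
```

```text
clock: 49.95
tcp_pos: [0.3779, 0.4223, 0.2115]
orientation: [-0.001, -0.062, 0.998, 0.001]
wrist_force: [-0.3, -0.6, 0.5]
finger_gap: 0.0603
board mean abs change 2.3
screwdriver mean abs change 2.4
jar mean abs change 2.0
t 50.0 tcp [381.2 419.6 211.4] psi 1.69 tilt 0.0 gap 60.4 F [-0.1 -0.2  0.5] j6 0.57
```

View pics/v4.png

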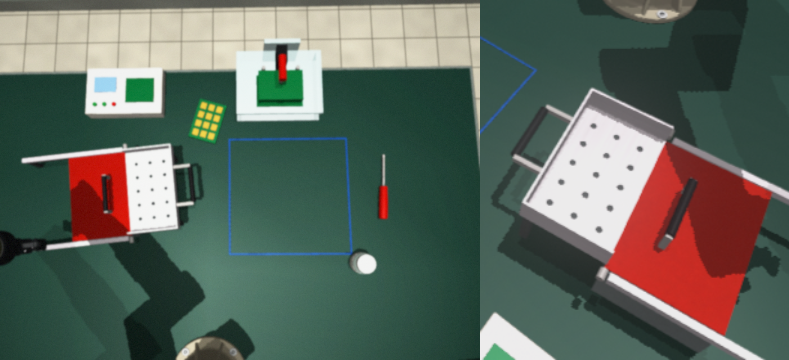

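The bench is clear, the shutter is fully shut, the tray is level, the bystanders are unmoved and the gripper is free.

```bash
python3 -c "
from workcell import env
print(env.hand_in())"
```

```text
the job is handed in; nothing more can be done
None
```

I put the four offcuts present (two green, one clear acrylic, one tan) into the tray and tipped them into the bin with the shutter open. I then lowered the tray, slid the shutter shut and handed in at about 50 s of the 208 s allowed; no verdict was reported.

- **Offcuts:** with the tray back down, the top and scene views showed all four lying flat in the bin. I didn't see them again once the shutter was closed. No dark steel block showed in any view.
- **Tray and shutter:** the final pictures show the tray level and empty. The shutter handle came back to within about 1 mm of where I gripped it when shut, pushing back at about 6 N at the stop.
- **Things to leave alone:** the board, screwdriver and jar look the same as in the first picture (image difference at noise level).
- **Robot at the end:** it was clear of everything, with wrist force near zero.
- **What disagreed:** the fingertips sat about 30 to 36 mm higher than the reported tool position. My first two closes on the shutter bar and the first on an offcut therefore shut above them. One close pressed on the bar with about 12 N, under the limits. I went deeper from then on and every later grasp held.

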